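Rack the glass-fitting tools and tug-test each clip

ROBOT

A 6-joint arm with a two-finger parallel gripper is mounted at the origin on the work surface. World frame = base frame: x ahead of the robot, y to its left, z up, the work surface at z = 0. Lengths are in mm, angles in degrees, forces in N, time in s.
With the tool pointing down it reaches from about 325 to 925 mm from the base axis. Payload 3.1 kg.
Tool frame: the origin (TCP) lies at the very end of the fingers, on their centre line; the grasp point (between the pads) lies grasp_offset behind it (grasp_offset is the distance from the TCP to the grasp point, in mm); z points along the fingers, x is the direction in which the jaws open and shut, and the axes are right-handed (so a half turn about z gives the same grasp; the last joint's range is limited). The gripper opens to 85 mm and grips with 20 to 120 N. Pads are 22 mm wide; open, the fingers measure 114 mm over their backs; the gripper's body (76 mm by 85 mm) begins 54 mm behind the grasp point. The pads swing forward as they close: fully open they stand 13 mm farther back than shut.
Start: joints at [-78.277, 12.427, 92.441, -0, 75.132, -6.429], TCP at [194.726, -593.903, 231.3] pointing down, gripper open.
Joint ranges: [-157.48, 157.48], [-44.54, 120.13], [17.64, 146.25], [-64.5, 244.5], [7.68, 150.69], [-147.95, 147.95]. Speed limits (degrees/s): [159.86, 159.86, 180, 180, 180, 180].

INTERFACE

Orientations are given as [roll, pitch, yaw] about the fixed x, y, z axes, in that order (R = Rz(yaw) Ry(pitch) Rx(roll)).
In Python, from station import * gives the robot as it stands. Calls block until the motion is done:
- goto(position, orientation): joint-space move of the TCP to a pose.
- move_l(position, attitude=None, speed=150): straight line of the TCP; attitude=None keeps the orientation; speed is the mean speed in mm/s.
- move_j(angles): joint-space move.
- grip(opening, squeeze=None): finger opening in mm; squeeze is the grip in N (None keeps the last); returns when the fingers have stopped.
- wait(seconds).
- solve_ik(position, orientation): joint angles nearest the present ones, or None.
- get_obs(): the state.
- get_image(name): name is "scene" or "top" or "wrist"; returns the picture (400x640x3 uint8, red, green, blue); there is no depth.
- get_calibration(name): a dict with "fx", "fy", "cx", "cy" (pixels), "R" (3x3) and "t" (3): a world point X has camera coordinates R X + t; the wrist camera has in their place "mount" (4x4, takes a point from camera to tool coordinates, whose origin is the TCP and whose axes are the tool frame's). Camera axes: x right, y down, z forward; pixel columns grow to the right and rows downward; lengths in mm; the calibration is good to about 2 mm. The wrist camera is an equidistant fisheye: a pixel r from the principal point sees the ray r / f radians off the axis. A picture is of the moment at which its call begins: read the wrist's pose just before it. get_calibration takes no time and is no camera call.
A pose or a line that the arm cannot do raises Unreachable and nothing moves.
- sign_off(): hands the job in, once; it reports no verdict.
Trained networks look in the newest picture that a camera, given by its name, has taken for a name from the list of things; names that differ only in an ending like _2 or _b are one class to them, and where a whole thing is asked for, a point or a joint stands for the part that bears it (a point fixed in the world has none). Each returns a list of dicts, best first, with "score" (0 to 1); they miss things now and then, are a little off and sometimes report something else, mostly with a low value. They report only what shows in the picture. A call takes as long as a camera call. They do not tell look-alikes from the thing itself.
- spot_in(name, camera): "extent" ([centre column, centre row, width, height] in pixels, round what is visible of it).
- regions_of(name, camera): "region" (400x640 bool, what is visible of it) and "extent" ([centre column, centre row, width, height] in pixels, round what is visible of it).
The state is a dict: "t": time; "joint_pos": joint angles; "qvel": joint speeds; "effort": joint torques, N m; "tcp_pos": TCP position; "ee_rot": TCP orientation; "wrist_force": force on the tool from outside, world axes, zero at the start; "moment": the same for the moment, N m; "grip_width": finger opening in mm.
Only numpy, scipy, OpenCV 4.12 (cv2) and the standard library are available. Lean on these libraries where they do the work, as an engineer would, in place of code of your own. Each camera call takes 0.05 s, during which the arm holds its last target.

TASK

Move the black-handled tools from the wooden stand to the clip rail, one at a time from the longest to the shortest: pull the tool straight up out of its well, push its shank, just under the handle, into any free spring clip until it snaps home, then prove that it is held by tugging it straight back out with about 8 N for a good half second (no less than 6 N, never more than 12 N) before taking the next. At the end every tool hangs upright in a clip with its handle resting on the clip, let go; leave everything else on the bench alone.

Things in the scene. Friction and masses are not known exactly. Their poses are not given: they have to be found in the camera images.
- stand: loose heavy wooden tool stand (0.95 kg), a block 70 (x) x 230 (y) x 74 high, with four square wells 17 x 17, 66 deep, in a row along its y at -82.5, -27.5, 27.5 and 82.5. Tools stand in the wells in any order, on the well floor (8 above the bench, so a tool's top is at 8 plus its length), leaning up to about 4 degrees; a well may be empty. Origin: centre of its underside, z up
- rail: fixed clip rail: a bar on two posts, 290 long (y), with four spring clips in a row at y = 90, 30, -30, -90 (clip_1 to clip_4, pitch 60). Origin: on the bench, under the row of clip seats (x = 0). The clips open towards its -x side (nothing stands within 60 in front of them); bar at x = 20 to 40 (48 with its backing pads), its top at 163; posts at x = 20 to 40, y = 130 and -130; foot plate 12 high at x = 10 to 85
- tool_1_grip (a point): middle of the handle of tool_1, the longest tool when all four are there (190 long overall; may be absent). Upright in the stand at first. Black round handle dia 28, 56 long (28 above and 28 below this point), its flat lower face is the shoulder; below it a plain steel shank dia 14, 134 long, round foot. z axis points up the handle; mass about 0.18 kg. The handle is gripped here
- tool_1_neck (a point): point on the axis of tool_1, on the shank 7 below the shoulder (35 below tool_1_grip): the stretch that goes into a clip
- tool_2_grip (a point): middle of the handle of tool_2, the second longest tool when all four are there (170 long overall; may be absent). Upright in the stand at first. Black round handle dia 28, 56 long (28 above and 28 below this point), its flat lower face is the shoulder; below it a plain steel shank dia 14, 114 long, round foot. z axis points up the handle; mass about 0.17 kg. The handle is gripped here
- tool_2_neck (a point): point on the axis of tool_2, on the shank 7 below the shoulder (35 below tool_2_grip): the stretch that goes into a clip
- tool_3_grip (a point): middle of the handle of tool_3, the third longest tool when all four are there (150 long overall; may be absent). Upright in the stand at first. Black round handle dia 28, 56 long (28 above and 28 below this point), its flat lower face is the shoulder; below it a plain steel shank dia 14, 94 long, round foot. z axis points up the handle; mass about 0.16 kg. The handle is gripped here
- tool_3_neck (a point): point on the axis of tool_3, on the shank 7 below the shoulder (35 below tool_3_grip): the stretch that goes into a clip
- tool_4_grip (a point): middle of the handle of tool_4, the shortest tool when all four are there (130 long overall; may be absent). Upright in the stand at first. Black round handle dia 28, 56 long (28 above and 28 below this point), its flat lower face is the shoulder; below it a plain steel shank dia 14, 74 long, round foot. z axis points up the handle; mass about 0.14 kg. The handle is gripped here
- tool_4_neck (a point): point on the axis of tool_4, on the shank 7 below the shoulder (35 below tool_4_grip): the stretch that goes into a clip
- clip_1_seat (a point): seat of clip_1: the axis of a seated shank, level with the clip's top (165 above the bench); axes as the rail's. Two sprung jaws with steel rollers, 14 high, stand 8 in front (-x) of it, 8 to each side, with flared lips out to 25 in front (mouth 21 wide there); back wall 8 behind it. A shank pushed straight in along +x snaps past the rollers at about 10 N and is then held; a pull of about 17 N would tear it out again. Once let go, the shoulder (28 wide) rests on the clip top
- clip_1 (a joint): how far clip_1 as a whole is drawn out of the rail towards -x on its spring: 0 at home, m; 1 mm for each 1.5 N of pull (8 N draws it 5.3 mm); stop at 16 mm; springs home when let go
- clip_2_seat (a point): seat of clip_2: the axis of a seated shank, level with the clip's top (165 above the bench); axes as the rail's. Two sprung jaws with steel rollers, 14 high, stand 8 in front (-x) of it, 8 to each side, with flared lips out to 25 in front (mouth 21 wide there); back wall 8 behind it. A shank pushed straight in along +x snaps past the rollers at about 10 N and is then held; a pull of about 17 N would tear it out again. Once let go, the shoulder (28 wide) rests on the clip top
- clip_2 (a joint): how far clip_2 as a whole is drawn out of the rail towards -x on its spring: 0 at home, m; 1 mm for each 1.5 N of pull (8 N draws it 5.3 mm); stop at 16 mm; springs home when let go
- clip_3_seat (a point): seat of clip_3: the axis of a seated shank, level with the clip's top (165 above the bench); axes as the rail's. Two sprung jaws with steel rollers, 14 high, stand 8 in front (-x) of it, 8 to each side, with flared lips out to 25 in front (mouth 21 wide there); back wall 8 behind it. A shank pushed straight in along +x snaps past the rollers at about 10 N and is then held; a pull of about 17 N would tear it out again. Once let go, the shoulder (28 wide) rests on the clip top
- clip_3 (a joint): how far clip_3 as a whole is drawn out of the rail towards -x on its spring: 0 at home, m; 1 mm for each 1.5 N of pull (8 N draws it 5.3 mm); stop at 16 mm; springs home when let go
- clip_4_seat (a point): seat of clip_4: the axis of a seated shank, level with the clip's top (165 above the bench); axes as the rail's. Two sprung jaws with steel rollers, 14 high, stand 8 in front (-x) of it, 8 to each side, with flared lips out to 25 in front (mouth 21 wide there); back wall 8 behind it. A shank pushed straight in along +x snaps past the rollers at about 10 N and is then held; a pull of about 17 N would tear it out again. Once let go, the shoulder (28 wide) rests on the clip top
- clip_4 (a joint): how far clip_4 as a whole is drawn out of the rail towards -x on its spring: 0 at home, m; 1 mm for each 1.5 N of pull (8 N draws it 5.3 mm); stop at 16 mm; springs home when let go
- can: bystander, loose: drinks-size plain metal can, dia 42, 95 high, upright (mm); leave alone. Origin: centre of its underside
- tape: bystander, loose: roll of tape lying flat, dia 100, 24 high (mm); leave alone. Origin: centre of its underside
- cartridge: bystander, loose: white cartridge lying down, dia 50, 160 long (mm); leave alone. Origin: under its middle
- lifter: bystander, loose: rubber suction lifter, disc dia 90 with bar handle 100 x 28, 63 high (mm); leave alone. Origin: centre of its underside
- spray_a: bystander, loose: spray bottle, dia 68, 195 high (mm); leave alone. Origin: centre of its underside
- spray_b: bystander, loose: spray bottle, dia 68, 195 high (mm); leave alone. Origin: centre of its underside
Mind the look-alikes: they are no part of the job. Leave any green look-alike of the part that bears tool_4_grip alone. Leave any yellow look-alike of the part that bears tool_3_grip alone.

How it is judged (in metres and radians):
On the way, in this order (a step that is already met when the one before it is completed fails the run):
1. tool_1 (longest) pulled up out of its well (z of tool_1_neck in the frame of stand above 0.187 m), for 0.05 s.
2. tool_1 snapped in a clip and tugged outwards so that the clip is drawn out with it (shank 4 mm out from home, some 6 N or more) and stays in the clip (((x of tool_1_neck in the frame of clip_1_seat between -0.006 and 0.006 m and y of tool_1_neck in the frame of clip_1_seat between -0.006 and 0.006 m and z of tool_1_neck in the frame of clip_1_seat between -0.013 and 0.007 m and x of tool_1_neck in the frame of rail below -0.004 m) or (x of tool_1_neck in the frame of clip_2_seat between -0.006 and 0.006 m and y of tool_1_neck in the frame of clip_2_seat between -0.006 and 0.006 m and z of tool_1_neck in the frame of clip_2_seat between -0.013 and 0.007 m and x of tool_1_neck in the frame of rail below -0.004 m) or (x of tool_1_neck in the frame of clip_3_seat between -0.006 and 0.006 m and y of tool_1_neck in the frame of clip_3_seat between -0.006 and 0.006 m and z of tool_1_neck in the frame of clip_3_seat between -0.013 and 0.007 m and x of tool_1_neck in the frame of rail below -0.004 m) or (x of tool_1_neck in the frame of clip_4_seat between -0.006 and 0.006 m and y of tool_1_neck in the frame of clip_4_seat between -0.006 and 0.006 m and z of tool_1_neck in the frame of clip_4_seat between -0.013 and 0.007 m and x of tool_1_neck in the frame of rail below -0.004 m))), for 0.3 s.
3. tool_2 (second longest) pulled up out of its well (z of tool_2_neck in the frame of stand above 0.167 m), for 0.05 s.
4. tool_2 snapped in a clip and tugged outwards so that the clip is drawn out with it (shank 4 mm out from home, some 6 N or more) and stays in the clip (((x of tool_2_neck in the frame of clip_1_seat between -0.006 and 0.006 m and y of tool_2_neck in the frame of clip_1_seat between -0.006 and 0.006 m and z of tool_2_neck in the frame of clip_1_seat between -0.013 and 0.007 m and x of tool_2_neck in the frame of rail below -0.004 m) or (x of tool_2_neck in the frame of clip_2_seat between -0.006 and 0.006 m and y of tool_2_neck in the frame of clip_2_seat between -0.006 and 0.006 m and z of tool_2_neck in the frame of clip_2_seat between -0.013 and 0.007 m and x of tool_2_neck in the frame of rail below -0.004 m) or (x of tool_2_neck in the frame of clip_3_seat between -0.006 and 0.006 m and y of tool_2_neck in the frame of clip_3_seat between -0.006 and 0.006 m and z of tool_2_neck in the frame of clip_3_seat between -0.013 and 0.007 m and x of tool_2_neck in the frame of rail below -0.004 m) or (x of tool_2_neck in the frame of clip_4_seat between -0.006 and 0.006 m and y of tool_2_neck in the frame of clip_4_seat between -0.006 and 0.006 m and z of tool_2_neck in the frame of clip_4_seat between -0.013 and 0.007 m and x of tool_2_neck in the frame of rail below -0.004 m))), for 0.3 s.
5. tool_3 (third longest) pulled up out of its well (z of tool_3_neck in the frame of stand above 0.147 m), for 0.05 s.
6. tool_3 snapped in a clip and tugged outwards so that the clip is drawn out with it (shank 4 mm out from home, some 6 N or more) and stays in the clip (((x of tool_3_neck in the frame of clip_1_seat between -0.006 and 0.006 m and y of tool_3_neck in the frame of clip_1_seat between -0.006 and 0.006 m and z of tool_3_neck in the frame of clip_1_seat between -0.013 and 0.007 m and x of tool_3_neck in the frame of rail below -0.004 m) or (x of tool_3_neck in the frame of clip_2_seat between -0.006 and 0.006 m and y of tool_3_neck in the frame of clip_2_seat between -0.006 and 0.006 m and z of tool_3_neck in the frame of clip_2_seat between -0.013 and 0.007 m and x of tool_3_neck in the frame of rail below -0.004 m) or (x of tool_3_neck in the frame of clip_3_seat between -0.006 and 0.006 m and y of tool_3_neck in the frame of clip_3_seat between -0.006 and 0.006 m and z of tool_3_neck in the frame of clip_3_seat between -0.013 and 0.007 m and x of tool_3_neck in the frame of rail below -0.004 m) or (x of tool_3_neck in the frame of clip_4_seat between -0.006 and 0.006 m and y of tool_3_neck in the frame of clip_4_seat between -0.006 and 0.006 m and z of tool_3_neck in the frame of clip_4_seat between -0.013 and 0.007 m and x of tool_3_neck in the frame of rail below -0.004 m))), for 0.3 s.
7. tool_4 (shortest) pulled up out of its well (z of tool_4_neck in the frame of stand above 0.127 m), for 0.05 s.
8. tool_4 snapped in a clip and tugged outwards so that the clip is drawn out with it (shank 4 mm out from home, some 6 N or more) and stays in the clip (((x of tool_4_neck in the frame of clip_1_seat between -0.006 and 0.006 m and y of tool_4_neck in the frame of clip_1_seat between -0.006 and 0.006 m and z of tool_4_neck in the frame of clip_1_seat between -0.013 and 0.007 m and x of tool_4_neck in the frame of rail below -0.004 m) or (x of tool_4_neck in the frame of clip_2_seat between -0.006 and 0.006 m and y of tool_4_neck in the frame of clip_2_seat between -0.006 and 0.006 m and z of tool_4_neck in the frame of clip_2_seat between -0.013 and 0.007 m and x of tool_4_neck in the frame of rail below -0.004 m) or (x of tool_4_neck in the frame of clip_3_seat between -0.006 and 0.006 m and y of tool_4_neck in the frame of clip_3_seat between -0.006 and 0.006 m and z of tool_4_neck in the frame of clip_3_seat between -0.013 and 0.007 m and x of tool_4_neck in the frame of rail below -0.004 m) or (x of tool_4_neck in the frame of clip_4_seat between -0.006 and 0.006 m and y of tool_4_neck in the frame of clip_4_seat between -0.006 and 0.006 m and z of tool_4_neck in the frame of clip_4_seat between -0.013 and 0.007 m and x of tool_4_neck in the frame of rail below -0.004 m))), for 0.3 s.
At the end, for the whole second after the job is handed in: every tool present hangs at rest and upright (within 7 degrees) in one of the clips, its shank within 4 mm of the seat and its shoulder resting on the clip top (within 5 mm), and all clips are back home (within 3 mm) (((x of tool_1_neck in the frame of clip_1_seat between -0.004 and 0.004 m and y of tool_1_neck in the frame of clip_1_seat between -0.004 and 0.004 m and z of tool_1_neck in the frame of clip_1_seat between -0.0115 and -0.002 m) or (x of tool_1_neck in the frame of clip_2_seat between -0.004 and 0.004 m and y of tool_1_neck in the frame of clip_2_seat between -0.004 and 0.004 m and z of tool_1_neck in the frame of clip_2_seat between -0.0115 and -0.002 m) or (x of tool_1_neck in the frame of clip_3_seat between -0.004 and 0.004 m and y of tool_1_neck in the frame of clip_3_seat between -0.004 and 0.004 m and z of tool_1_neck in the frame of clip_3_seat between -0.0115 and -0.002 m) or (x of tool_1_neck in the frame of clip_4_seat between -0.004 and 0.004 m and y of tool_1_neck in the frame of clip_4_seat between -0.004 and 0.004 m and z of tool_1_neck in the frame of clip_4_seat between -0.0115 and -0.002 m)) and angle between each of tool_1_grip, tool_2_grip, tool_3_grip, tool_4_grip's own z axis and vertical below 0.12 rad and linear speed of each of tool_1, tool_2, tool_3, tool_4 below 0.03 m/s and ((x of tool_2_neck in the frame of clip_1_seat between -0.004 and 0.004 m and y of tool_2_neck in the frame of clip_1_seat between -0.004 and 0.004 m and z of tool_2_neck in the frame of clip_1_seat between -0.0115 and -0.002 m) or (x of tool_2_neck in the frame of clip_2_seat between -0.004 and 0.004 m and y of tool_2_neck in the frame of clip_2_seat between -0.004 and 0.004 m and z of tool_2_neck in the frame of clip_2_seat between -0.0115 and -0.002 m) or (x of tool_2_neck in the frame of clip_3_seat between -0.004 and 0.004 m and y of tool_2_neck in the frame of clip_3_seat between -0.004 and 0.004 m and z of tool_2_neck in the frame of clip_3_seat between -0.0115 and -0.002 m) or (x of tool_2_neck in the frame of clip_4_seat between -0.004 and 0.004 m and y of tool_2_neck in the frame of clip_4_seat between -0.004 and 0.004 m and z of tool_2_neck in the frame of clip_4_seat between -0.0115 and -0.002 m)) and ((x of tool_3_neck in the frame of clip_1_seat between -0.004 and 0.004 m and y of tool_3_neck in the frame of clip_1_seat between -0.004 and 0.004 m and z of tool_3_neck in the frame of clip_1_seat between -0.0115 and -0.002 m) or (x of tool_3_neck in the frame of clip_2_seat between -0.004 and 0.004 m and y of tool_3_neck in the frame of clip_2_seat between -0.004 and 0.004 m and z of tool_3_neck in the frame of clip_2_seat between -0.0115 and -0.002 m) or (x of tool_3_neck in the frame of clip_3_seat between -0.004 and 0.004 m and y of tool_3_neck in the frame of clip_3_seat between -0.004 and 0.004 m and z of tool_3_neck in the frame of clip_3_seat between -0.0115 and -0.002 m) or (x of tool_3_neck in the frame of clip_4_seat between -0.004 and 0.004 m and y of tool_3_neck in the frame of clip_4_seat between -0.004 and 0.004 m and z of tool_3_neck in the frame of clip_4_seat between -0.0115 and -0.002 m)) and ((x of tool_4_neck in the frame of clip_1_seat between -0.004 and 0.004 m and y of tool_4_neck in the frame of clip_1_seat between -0.004 and 0.004 m and z of tool_4_neck in the frame of clip_1_seat between -0.0115 and -0.002 m) or (x of tool_4_neck in the frame of clip_2_seat between -0.004 and 0.004 m and y of tool_4_neck in the frame of clip_2_seat between -0.004 and 0.004 m and z of tool_4_neck in the frame of clip_2_seat between -0.0115 and -0.002 m) or (x of tool_4_neck in the frame of clip_3_seat between -0.004 and 0.004 m and y of tool_4_neck in the frame of clip_3_seat between -0.004 and 0.004 m and z of tool_4_neck in the frame of clip_3_seat between -0.0115 and -0.002 m) or (x of tool_4_neck in the frame of clip_4_seat between -0.004 and 0.004 m and y of tool_4_neck in the frame of clip_4_seat between -0.004 and 0.004 m and z of tool_4_neck in the frame of clip_4_seat between -0.0115 and -0.002 m)) and value of joint each of clip_1, clip_2, clip_3, clip_4 below 0.003 m); the robot touches nothing.
It fails at once if a clip is tugged too hard (drawn out over 8.3 mm, 12.5 N) (value of joint any of clip_1, clip_2, clip_3, clip_4 above 0.0083 m).
It fails at once if a bystander is moved over 50 mm or knocked over (distance of any of can, tape, cartridge, lifter, spray_a, spray_b from where it was at the start of the episode above 0.05 m or angle between any of can, tape, lifter, spray_a, spray_b's own z axis and vertical above 0.6 rad).
It fails at once if the stand is tipped over (angle between stand's own z axis and vertical above 0.5 rad).
Of tool_1, tool_2, tool_3, tool_4 only 3 to 4 are there at a start; the rules pass over those that are not, and their reading is None.
At some moment in a run one of stand may be knocked a few centimetres aside while the robot is not near it.
Once in a run the grip may slacken for a moment while it holds something.
It also fails if it takes over 210 s, if anything falls off the work surface, if the arm or the gripper's body presses on something with over 40 N, if the wrist force passes 120 N, or if a joint passes its speed limit or range.

## Working session

There is one attempt and no reset: what is moved stays moved. The work goes in short steps, each a Python script; the robot and the scene stay as the last script left them, time stands still between calls to the robot, and variables do not carry over. Pictures are saved under pics/ and viewed, and the job is handed in when it is done.

```bash
ls; mkdir -p pics
python3 - <<'E'
from station import *
import cv2
o=get_obs(); print({k:o[k] for k in o})
for n in ["scene","top","wrist"]:
    im=get_image(n); cv2.imwrite(f"pics/{n}0.png",im[:,:,::-1]); print(n,get_calibration(n))
E
```

```text
pics
{'t': 0.0, 'joint_pos': array([-7.82764337e+01,  1.24791279e+01,  9.25300670e+01,  4.02809357e-04,
        7.51317642e+01, -6.42856830e+00]), 'qvel': array([-0.09743924, -0.00224521, -0.11410183,  0.03559763, -0.03023795,
       -0.10352702]), 'effort': array([-6.93942293e-04, -3.96846592e+01, -3.03851151e+01, -1.33737194e-04,
        9.68825596e-03,  4.71590383e-06]), 'tcp_pos': array([ 194.56708545, -593.07145902,  229.92813775]), 'ee_rot': array([-1.79983831e+02,  1.40029181e-01, -7.18479495e+01]), 'wrist_force': array([ 0.16172792,  0.47843934, -0.29197765]), 'moment': array([ 0.02360296, -0.03333948,  0.00633668]), 'grip_width': 85.59428828165484}
scene {'fx': 391.5383635755771, 'fy': 391.5383635755771, 'cx': 317.93319350685226, 'cy': 202.6001837572863, 'R': array([[ 0.69558836,  0.71841089, -0.00652865],
       [ 0.53856498, -0.52742719, -0.6570908 ],
       [-0.47550458,  0.45354861, -0.75378316]]), 't': array([-361.06132782, -235.70888374, 1392.48781852])}
top {'fx': 498.7647297533034, 'fy': 498.7647297533034, 'cx': 319.9334883947411, 'cy': 196.72168363424927, 'R': array([[ 0.01385118, -0.99982898,  0.01225386],
       [-0.99598424, -0.01487991, -0.08828358],
       [ 0.08845082, -0.01098182, -0.99602001]]), 't': array([ -42.01373432,  551.66600764, 1191.20656251])}
wrist {'fx': 309.70691628693146, 'fy': 309.70691628693146, 'cx': 320.281830554533, 'cy': 194.83001644197483, 'mount': array([[ 9.99999983e-01,  7.92157011e-05,  1.63754422e-04,
        -6.16650306e-01],
       [-1.28567146e-04,  9.44620649e-01,  3.28164308e-01,
        -8.48189996e+01],
       [-1.28690043e-04, -3.28164324e-01,  9.44620643e-01,
        -1.42481421e+02],
       [ 0.00000000e+00,  0.00000000e+00,  0.00000000e+00,
         1.00000000e+00]])}
```

View pics/scene0.png

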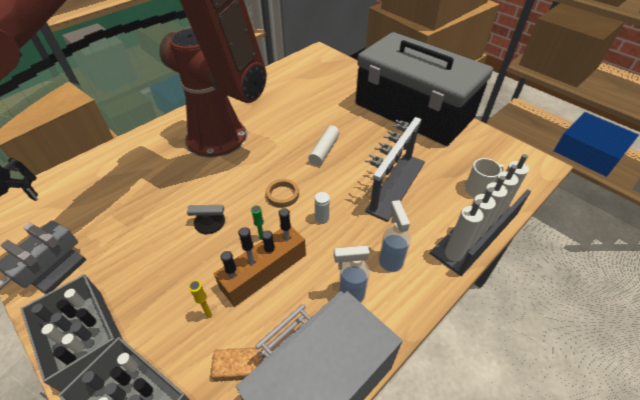

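View pics/top0.png

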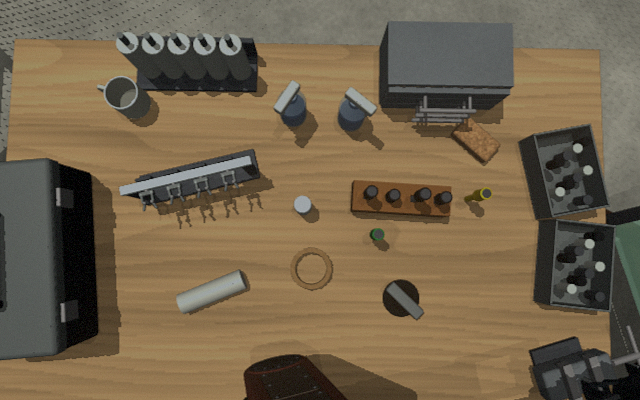

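View pics/wrist0.png

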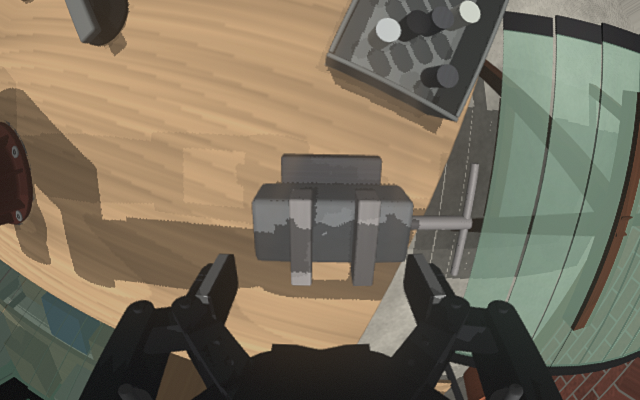

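Run:
```python
from station import *
print(get_obs().keys())
for n in ["stand","rail","tool_1_grip","tool_4_grip","clip_1_seat","clip_1"]:
  for c in ["scene","top"]:
    try: print(n,c,[(round(d['score'],2),[round(float(v),1) for v in d['extent']]) for d in spot_in(n,c)])
    except Exception as e: print(n,c,e)
```

```text
dict_keys(['t', 'joint_pos', 'qvel', 'effort', 'tcp_pos', 'ee_rot', 'wrist_force', 'moment', 'grip_width'])
stand scene [(0.59, [261.5, 266.9, 88.2, 74.0])]
stand top [(0.89, [401.4, 197.3, 96.8, 35.3]), (0.44, [356.8, 109.8, 42.5, 44.1])]
rail scene [(0.73, [394.1, 170.7, 63.5, 104.8])]
rail top [(0.76, [191.3, 180.7, 139.0, 57.3]), (0.53, [228.8, 180.6, 21.6, 20.2])]
tool_1_grip scene [(0.76, [243.3, 247.1, 17.7, 37.3])]
tool_1_grip top [(0.64, [201.2, 188.3, 19.5, 19.6]), (0.52, [420.8, 192.8, 22.2, 14.0]), (0.24, [307.9, 268.6, 44.2, 35.9])]
tool_4_grip scene [(0.66, [400.4, 127.6, 11.6, 8.1]), (0.46, [268.5, 241.8, 10.8, 20.0]), (0.36, [284.2, 194.4, 32.7, 29.1])]
tool_4_grip top [(0.6, [393.6, 196.2, 17.4, 16.7]), (0.45, [149.8, 196.9, 22.6, 18.1])]
clip_1_seat scene [(0.41, [401.6, 127.2, 10.3, 11.9])]
clip_1_seat top [(0.57, [147.6, 198.4, 19.7, 17.6])]
clip_1 scene [(0.64, [373.4, 161.8, 12.5, 8.7]), (0.49, [384.7, 147.8, 9.6, 12.9])]
clip_1 top [(0.61, [226.9, 181.4, 18.0, 16.3]), (0.55, [173.9, 191.3, 19.2, 15.0]), (0.52, [200.6, 187.6, 16.1, 16.9]), (0.5, [149.0, 197.1, 18.8, 15.4]), (0.48, [392.9, 196.1, 11.8, 14.3])]
```

The top view shows four black handles in the stand at about (371,192), (393,195), (423,194) and (445,198). The green look-alike at (377,235) and the yellow one at (480,195) both stand on the bench outside the stand, so they aren't part of the job. The rail is at (191,181), with its four clips facing the bottom of the image (-x).

```bash
cat > h.py <<'E'
from station import *
import numpy as np, cv2
from scipy.spatial.transform import Rotation as Ro
def rpy(r): return Ro.from_euler('xyz',r,degrees=True).as_matrix()
def cam(name,obs=None):
    c=get_calibration(name)
    if name=='wrist':
        o=obs or get_obs(); M=np.array(c['mount']); Rt=rpy(o['ee_rot']); 
        Rcw=Rt@M[:3,:3]; C=Rt@M[:3,3]+np.array(o['tcp_pos'])
        R=Rcw.T; t=-R@C; return dict(c=c,R=R,t=t,C=C,fish=True)
    R=np.array(c['R']);t=np.array(c['t']); return dict(c=c,R=R,t=t,C=-R.T@t,fish=False)
def project(k,X):
    X=np.atleast_2d(np.asarray(X,float)); p=X@k['R'].T+k['t']; c=k['c']
    if k['fish']:
        rr=np.hypot(p[:,0],p[:,1])+1e-12; th=np.arctan2(rr,p[:,2]); a=p[:,:2]/rr[:,None]*th[:,None]
    else: a=p[:,:2]/p[:,2:3]
    return np.c_[a[:,0]*c['fx']+c['cx'],a[:,1]*c['fy']+c['cy']]
def ray(k,uv):
    c=k['c']; a=np.array([(uv[0]-c['cx'])/c['fx'],(uv[1]-c['cy'])/c['fy']])
    if k['fish']:
        th=np.hypot(*a)+1e-12; d=np.r_[a/th*np.sin(th),np.cos(th)]
    else: d=np.r_[a,1]
    return k['R'].T@d
def onz(k,uv,z):
    d=ray(k,uv); return k['C']+d*(z-k['C'][2])/d[2]
def shot(name,fn=None):
    o=get_obs(); im=get_image(name); k=cam(name,o)
    if fn: cv2.imwrite(f'pics/{fn}.png',im[:,:,::-1])
    return im,k
E
python3 - <<'E'
from h import *
import station; print([n for n in dir(station) if 'off' in n or n.isupper()])
k=cam('top'); s=cam('scene')
np.set_printoptions(precision=1,suppress=True)
im=cv2.imread('pics/top0.png')
hsv=cv2.cvtColor(im,cv2.COLOR_BGR2HSV)
for uv in [(352,181),(354,211),(450,217),(451,187)]: print('stand corner',onz(k,uv,74))
for uv in [(371,192),(393,195),(423,194),(445,198)]: print('tool',[onz(k,uv,z)[:2] for z in (138,198)])
for uv in [(226.9,181.4),(200.6,187.6),(173.9,191.3),(149,197)]: print('clip',onz(k,uv,160))
for uv in [(121,190),(250,160)]: print('bar',onz(k,uv,163))
for uv in [(303,205),(290,100),(352,100)]: print('obst',onz(k,uv,95),onz(k,uv,180))
a=cv2.imread('pics/scene0.png')[190:310,190:330]; b=im[80:260,330:510]
cv2.imwrite('pics/c1.png',np.hstack([cv2.resize(a,(420,360),interpolation=2),cv2.resize(b,(360,360),interpolation=2)]))
E
python3 -c "
import station;print(getattr(station,'grasp_offset',None),[n for n in dir(station) if not n.startswith('__')])"
```

```text
['grasp_offset', 'sign_off']
stand corner [ 586.  -108.3   74. ]
stand corner [ 515.6 -113.5   74. ]
stand corner [ 504.8 -338.2   74. ]
stand corner [ 575.4 -341.2   74. ]
tool [array([ 554.3, -145.7]), array([ 548.3, -138.9])]
tool [array([ 548.4, -194.5]), array([ 542.7, -185. ])]
tool [array([ 551.6, -261.2]), array([ 545.8, -248. ])]
tool [array([ 543.4, -310. ]), array([ 538. , -294.2])]
clip [570.5 169.4 160. ]
clip [556.1 225.7 160. ]
clip [547.2 283.  160. ]
clip [534.1 336.  160. ]
bar [548.1 395.6 163. ]
bar [617.6 120.3 163. ]
obst [526.3   5.3  95. ] [520.3   3.3 180. ]
obst [771.6  39.7  95. ] [747.2  35.2 180. ]
obst [ 774.1 -105.1   95. ] [749.6 -98.8 180. ]
18.700000000000003 ['Unreachable', 'get_calibration', 'get_image', 'get_obs', 'goto', 'grasp_offset', 'grip', 'move_j', 'move_l', 'regions_of', 'sign_off', 'solve_ik', 'spot_in', 'wait']
```

View pics/c1.png

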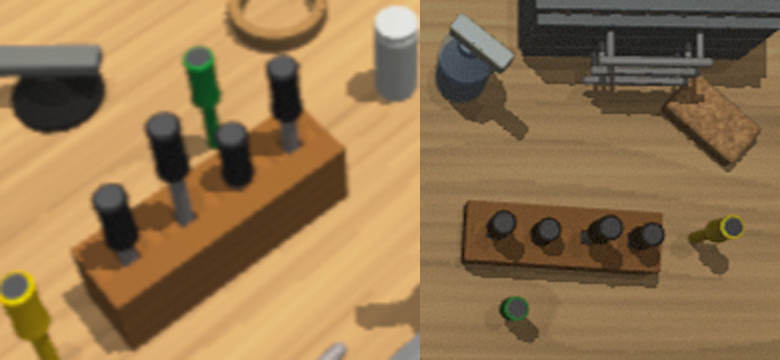

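Run:
```python
from h import *
np.set_printoptions(precision=1,suppress=True)
for y in (-2.6,177.4):
  for p in ([545,-250,320],[545,-250,152],[545,-310,130]): print('stand',y,p,solve_ik(p,[180,0,y]))
for y in (-13,167):
  for p in ([590,160,250],[545,340,177]): print('rail',y,p,solve_ik(p,[180,0,y]))
goto([545,-310,360],[180,0,-2.6])
im,k=shot('wrist','w1'); 
for X in ([545,-140,8],): print(project(k,X))
o=get_obs();print(o['tcp_pos'],o['ee_rot'],o['t'])
```

```text
stand -2.6 [545, -250, 320] [-31.3   6.   90.2  -0.   83.7 -28.7]
stand -2.6 [545, -250, 152] [-31.3  13.9  99.7  -0.   66.4 -28.7]
stand -2.6 [545, -310, 130] [-36.   18.4  96.6  -0.   65.  -33.4]
stand 177.4 [545, -250, 320] None
stand 177.4 [545, -250, 152] None
stand 177.4 [545, -310, 130] [-36.   18.4  96.6   0.   65.  146.6]
rail -13 [590, 160, 250] [ 8.6  9.9 93.3 -0.  76.8 21.6]
rail -13 [545, 340, 177] [25.7 17.2 92.6 -0.  70.2 38.7]
rail 167 [590, 160, 250] None
rail 167 [545, 340, 177] [  25.7   17.2   92.6    0.    70.2 -141.3]
[[316.1  38.4]]
[ 544.2 -311.   359.3] [-180.     0.1   -2.7] 2.5167
```

View pics/w1.png

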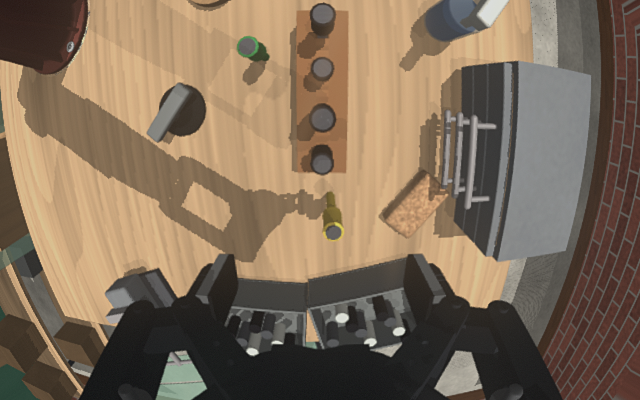

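Run:
```python
from h import *
np.set_printoptions(precision=1,suppress=True)
move_l([545,-190,320],speed=200); wait(0.3)
im,k=shot('wrist','w2'); np.save('w2obs.npy',np.r_[get_obs()['tcp_pos'],get_obs()['ee_rot']])
print(get_obs()['tcp_pos'])
for n in ['tool_1_grip','tool_3_grip']: print([(round(d['score'],2),np.array(d['extent'])) for d in regions_of(n,'wrist')])
c=im[60:340,220:440,::-1]; cv2.imwrite('pics/w2c.png',cv2.resize(c,None,fx=2,fy=2,interpolation=2))
im1=cv2.imread('pics/w1.png')[0:190,260:380]; cv2.imwrite('pics/w1c.png',cv2.resize(im1,None,fx=3,fy=3,interpolation=2))
```

```text
[ 545.1 -190.8  320.2]
[(0.78, array([327.9, 230.1,  27.1,  59.1]))]
[(0.91, array([326.4, 268.8,  23.5,  23.9])), (0.81, array([335.6, 303.5,  21.9,  47.3])), (0.51, array([299.5,  18.1,  37.8,  27.3]))]
```

View pics/w2c.png

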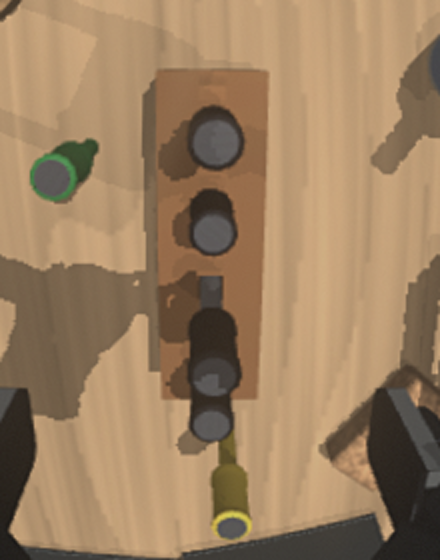

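View pics/w1c.png

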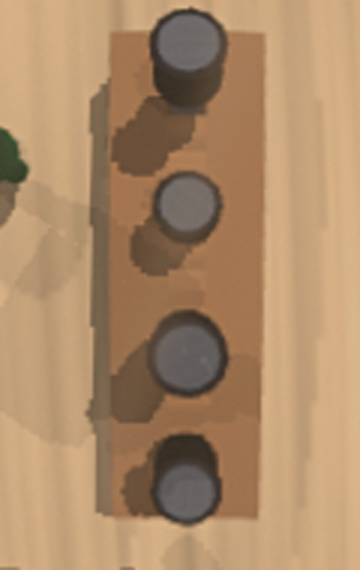

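Run:
```python
from h import *
np.set_printoptions(precision=1,suppress=True)
k1=cam('wrist',dict(tcp_pos=[544.2,-311,359.3],ee_rot=[-180,.1,-2.7])); q=np.load('w2obs.npy'); k2=cam('wrist',dict(tcp_pos=q[:3],ee_rot=q[3:]))
kt=cam('top')
P1=[(323,14),(322.3,67.7),(322.7,118.3),(322.3,162.7)];P2=[(328,129.5),(326.5,176),(327.5,248),(326,270.5)]
PT=[(371,190),(393,194),(424,192.5),(445.5,196.5)]
for a,b,t in zip(P1,P2,PT):
    A=np.zeros((3,3));B=np.zeros(3)
    for k,u in((k1,a),(k2,b)):
        d=ray(k,u);d/=np.linalg.norm(d);M=np.eye(3)-np.outer(d,d);A+=M;B+=M@k['C']
    X=np.linalg.solve(A,B);print(X,[onz(k,u,X[2]) for k,u in((k1,a),(k2,b))],onz(kt,t,X[2]))
    z=[onz(k2,b,8+L)[:2] for L in(190,170,150,130)]
for uv in [(299,95),(354,95),(301,259),(348,259.5)]: print('stand',onz(k2,uv,74))
for uv in [(297,10.5),(348.5,10.7),(297.3,172),(346.5,172.5)]: print('stand w1',onz(k1,uv,74))
```

```text
[ 554.5 -141.9  172. ] [array([ 554.5, -141.9,  172. ]), array([ 554.5, -141.9,  172. ])] [ 555.2 -141.8  172. ]
[ 551.4 -197.8  134.5] [array([ 551.2, -197.8,  134.5]), array([ 551.5, -197.8,  134.5])] [ 550.9 -195.1  134.5]
[ 549.  -252.4  198. ] [array([ 548.9, -252.4,  198. ]), array([ 549.2, -252.4,  198. ])] [ 549.  -250.1  198. ]
[ 546.2 -307.4  153.7] [array([ 546.1, -307.4,  153.7]), array([ 546.3, -307.4,  153.7])] [ 545.3 -307.   153.7]
stand [ 522.4 -108.8   74. ]
stand [ 590.4 -111.6   74. ]
stand [ 510.  -337.9   74. ]
stand [ 578.4 -342.    74. ]
stand w1 [ 521.4 -109.6   74. ]
stand w1 [ 590.9 -113.    74. ]
stand w1 [ 509.2 -338.    74. ]
stand w1 [ 579.5 -342.    74. ]
```

The two views triangulate the tool tops at z = 172, 134, 198 and 154, which should be 178, 138, 198 and 158. From +y to -y the tools are therefore tool_2, tool_4, tool_1 and tool_3. The stand is at about (550,-225.5) with yaw -2.9°. Next I'll look at the rail.

Run:
```python
from h import *
np.set_printoptions(precision=1,suppress=True)
L=[]
for i,(p) in enumerate([[555,240,360],[562,180,330]]):
    goto(p,[180,0,14]); wait(0.3)
    o=get_obs(); im,k=shot('wrist',f'r{i}'); L.append(np.r_[o['tcp_pos'],o['ee_rot']])
    print(L[-1], project(k,[[570,170,160],[534,336,160]]))
    try: print([(round(d['score'],2),np.array(d['extent'])) for d in spot_in('clip_1','wrist')])
    except Exception as e: print(e)
np.save('robs.npy',L)
```

```text
[555.3 239.2 359.9 180.    0.   13.9] [[318.4 223.8]
 [322.8  78.9]]
[(0.9, array([319.6, 129.6,  41.5,  28.2])), (0.89, array([321.9, 227.9,  34.5,  28. ])), (0.81, array([320.7, 181.8,  35. ,  27.3])), (0.8, array([318.5,  75. ,  41.3,  27.3]))]
[ 562.3  180.9  330.9 -180.    -0.1   14.1] [[324.6 185. ]
 [330.5  21.5]]
[(0.86, array([328.6, 191.4,  39.9,  34.2])), (0.75, array([326.8,  79. ,  44.6,  30.7])), (0.65, array([326.5,  16.6,  41. ,  29.6])), (0.62, array([326.5, 137.6,  40.4,  34.1]))]
```

View pics/r0.png

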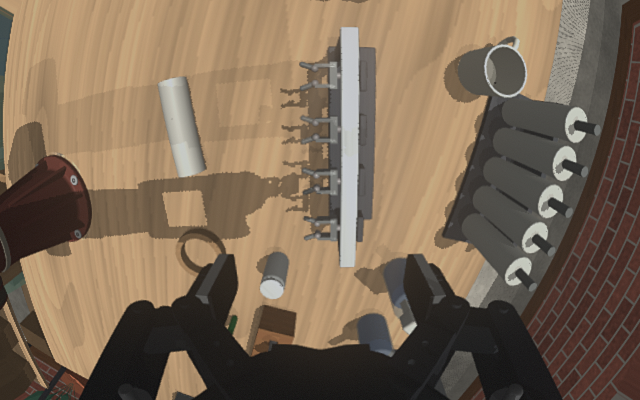

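View pics/r1.png

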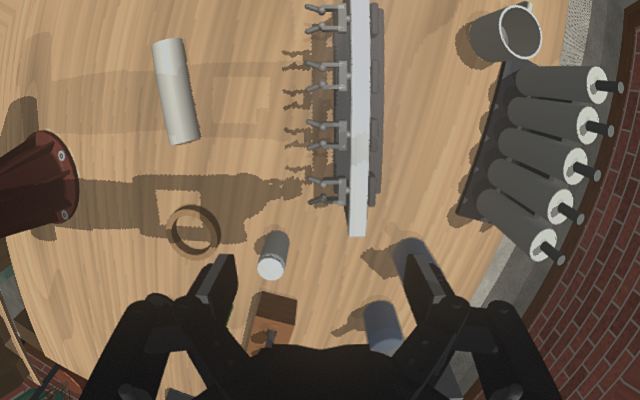

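Run:
```python
import cv2,numpy as np
a=cv2.imread('pics/r0.png')[15:285,285:385]; b=cv2.imread('pics/r1.png')[0:250,285:395]
cv2.imwrite('pics/ra.png',np.hstack([cv2.resize(a[:140],None,fx=4,fy=4,interpolation=2),cv2.resize(a[130:270],None,fx=4,fy=4,interpolation=2)]))
cv2.imwrite('pics/rb.png',cv2.resize(b[100:250],None,fx=4,fy=4,interpolation=2))
```

```text
(no output)
```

View pics/ra.png

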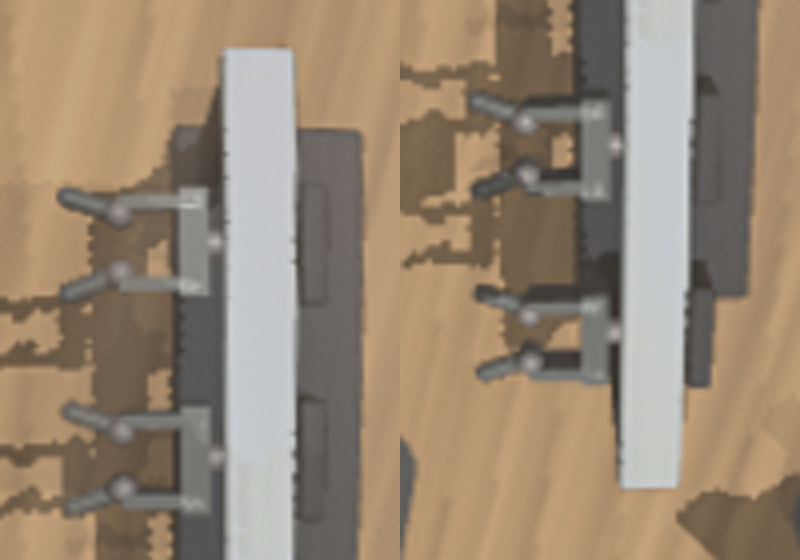

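View pics/rb.png

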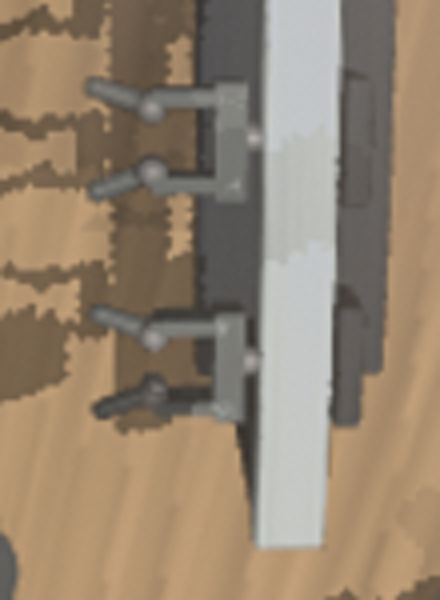

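Run:
```python
from h import *
from scipy.optimize import least_squares
np.set_printoptions(precision=2,suppress=True)
L=np.load('robs.npy'); K=[cam('wrist',dict(tcp_pos=l[:3],ee_rot=l[3:])) for l in L]
zr=164
F0=[((20,145,163),(340.25,27)),((40,145,163),(358,27)),((20,-145,163),(339.75,267)),((40,-145,163),(354.75,267)),
((-8,98,zr),(314.75,68.25)),((-8,82,zr),(315,82.75)),((-8,38,zr),(315.75,123)),((-8,22,zr),(316,137.25)),((-8,-22,zr),(316.5,175.75)),((-8,-38,zr),(317.25,188.75)),((-8,-82,zr),(317.5,224)),((-8,-98,zr),(318,235.5))]
F1=[((-8,-22,zr),(323,127.25)),((-8,-38,zr),(323.25,143)),((-8,-82,zr),(323.5,184.25)),((-8,-98,zr),(323.5,197)),((20,-145,163),(348.75,237)),((40,-145,163),(365.5,236.75))]
def res(p):
    c,s=np.cos(p[2]),np.sin(p[2]); r=[]
    for k,F in zip(K,(F0,F1)):
        X=np.array([f[0] for f in F],float); W=np.c_[p[0]+c*X[:,0]-s*X[:,1],p[1]+s*X[:,0]+c*X[:,1],X[:,2]+p[3]]
        r.append((project(k,W)-np.array([f[1] for f in F])).ravel())
    return np.concatenate(r)
for sel in (3,4):
    f=(lambda q:res(np.r_[q,0])) if sel==3 else res
    s=least_squares(f,[570,250,.24,0][:sel],x_scale=[10,10,.1,10][:sel],loss='soft_l1'); print(s.x[:2],np.degrees(s.x[2]),s.x[3:],np.sqrt(np.mean(f(s.x)**2))); print(f(s.x).reshape(-1,2).T)
k=cam('top')
p=s.x
c,sn=np.cos(p[2]),np.sin(p[2])
print('topproj',[project(k,[p[0]+c*x-sn*y,p[1]+sn*x+c*y,163])[0] for x,y in((20,145),(40,145),(20,-145),(40,-145),(-8,98),(-8,-98))])
```

```text
[555.31 252.73] 14.691900072809588 [] 0.5215343208120008
[[ 0.09  0.94  0.12  0.53 -0.07 -0.1  -0.22 -0.23 -0.07 -0.59 -0.2  -0.48
  -0.02 -0.13 -0.03  0.08 -0.01  0.82]
 [-1.1  -0.73  0.46  0.09 -0.36 -0.26 -0.36 -0.19 -0.22  0.2  -0.12  0.29
  -0.01 -0.06  0.31  1.96  0.67  0.55]]
[555.46 252.29] 14.700388861519544 [-2.2] 0.38474111542202893
[[-0.02  0.71  0.06  0.4  -0.   -0.03 -0.15 -0.17 -0.01 -0.52 -0.14 -0.41
   0.   -0.1  -0.    0.11 -0.14  0.58]
 [-0.29  0.07 -0.15 -0.52  0.21  0.21 -0.15 -0.07 -0.35 -0.01 -0.53 -0.18
   0.2   0.03  0.11  1.66  0.14  0.03]]
topproj [array([119.83, 194.63]), array([117.91, 185.65]), array([251.4 , 162.78]), array([249.29, 153.92]), array([144.06, 202.02]), array([233.15, 180.37])]
```

Run:
```python
import cv2
a=cv2.imread('pics/top0.png')[145:235,110:270]; cv2.imwrite('pics/tr.png',cv2.resize(a,None,fx=5,fy=5,interpolation=2))
```

```text
(no output)
```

View pics/tr.png

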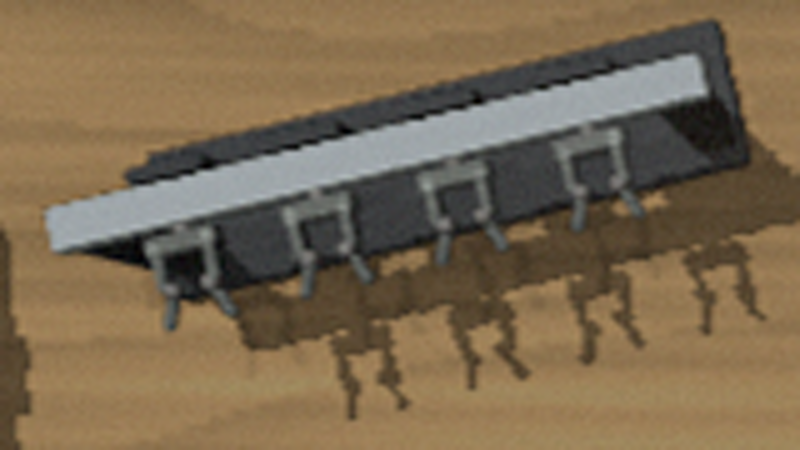

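Rail fitted to sub-pixel: origin (555.4, 252.5), yaw 14.7°, and it agrees with the top view. Next, pick tool_1.

```bash
cat >> h.py <<'E'
RX,RY,RYAW=555.4,252.5,14.7
CL={1:90,2:30,3:-30,4:-90}
LEN={1:190,2:170,3:150,4:130}
import json
def rail2w(x,y):
    c,s=np.cos(np.radians(RYAW)),np.sin(np.radians(RYAW)); return np.array([RX+c*x-s*y,RY+s*x+c*y])
def ux(): return np.array([np.cos(np.radians(RYAW)),np.sin(np.radians(RYAW)),0])
def force(n=5):
    f=[]
    for _ in range(n): f.append(get_obs()['wrist_force']); wait(0.02)
    return np.mean(f,0)
def st(tag=''):
    o=get_obs(); print(tag,'t',round(o['t'],1),'tcp',np.round(o['tcp_pos'],1),'F',np.round(o['wrist_force'],1),'w',round(o['grip_width'],1)); return o
def pick(n,x,y,yaw,lift=290):
    L=LEN[n]; gz=8+L-28
    goto([x,y,max(get_obs()['tcp_pos'][2],gz+80)],[180,0,yaw]); grip(60,80)
    move_l([x,y,gz+30],speed=200); wait(0.2)
    e=np.array(get_obs()['tcp_pos'])-[x,y,gz+30]
    move_l(np.array([x,y,gz-18.7])-e,speed=80); wait(0.3); st('at')
    grip(15,80); wait(0.3); o=st('gripped')
    d=gz-o['tcp_pos'][2]; json.dump(d,open(f'd{n}.json','w'))
    move_l(np.array([o['tcp_pos'][0],o['tcp_pos'][1],lift]),speed=120); wait(0.2); st('lifted'); print('d',d)
E
python3 - <<'E'
from h import *
pick(1,549,-252.5,-2.9)
shot('wrist','p1'); shot('scene','p1s')
E
```

```text
at t 10.6 tcp [ 548.2 -252.1  149.8] F [-0.2 -0.6 -1.1] w 60.0
gripped t 11.3 tcp [ 547.8 -251.9  149.4] F [-1.9  0.4  2.7] w 25.9
lifted t 12.8 tcp [ 547.5 -251.7  289. ] F [ 0.6 -0.7 -3. ] w 26.1
d 20.611403436015564
```

View pics/p1.png

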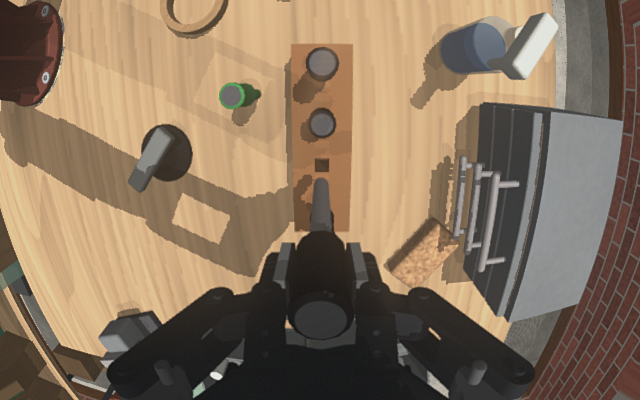

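View pics/p1s.png

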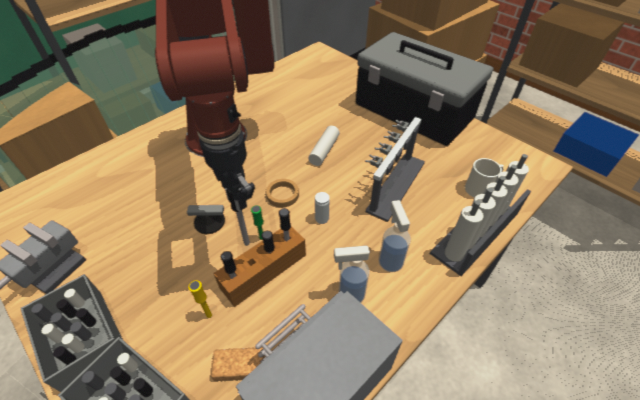

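```bash
cat >> h.py <<'E'
def held(n,k=None):
    """expected pixels in wrist image for tool aligned: top centre, shoulder, foot, in tool frame"""
    d=json.load(open(f'd{n}.json')); o=get_obs(); k=cam('wrist',o); Rt=rpy(o['ee_rot']); 
    f=lambda h,x=0,y=0: project(k,Rt@np.array([x,y,-d-h])+o['tcp_pos'])[0]
    L=LEN[n]
    return {'top':f(28),'shoulder':f(-28),'foot':f(28-L),'foot_y+5':f(28-L,0,5),'foot_x+5':f(28-L,5,0)}
E
python3 - <<'E'
from h import *
print(held(1))
a=cv2.imread('pics/p1.png')[150:350,240:400]; cv2.imwrite('pics/p1c.png',cv2.resize(a,None,fx=3,fy=3,interpolation=2))
E
```

```text
{'top': array([320.04203897, 319.59238831]), 'shoulder': array([320.22877491, 251.45300736]), 'foot': array([320.41651112, 181.71351914]), 'foot_y+5': array([320.41514571, 186.69411079]), 'foot_x+5': array([325.64290146, 181.7172481 ])}
```

View pics/p1c.png

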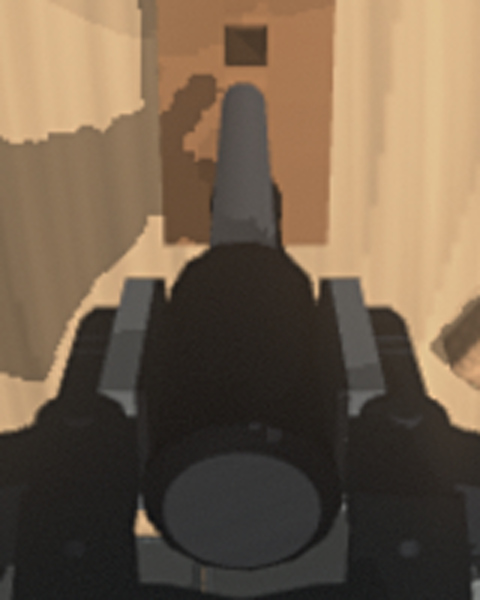

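```bash
cat >> h.py <<'E'
def carry(n,clip,gap=3,xoff=-60,zt=295):
    d=json.load(open(f'd{n}.json')); tz=193+gap-d; p=rail2w(xoff,CL[clip])
    goto([*p,zt],[180,0,RYAW]); wait(0.1); st('over')
    move_l([*p,tz+40],speed=150); wait(0.2)
    e=np.array(get_obs()['tcp_pos'])-[*p,tz+40]
    move_l(np.array([*p,tz])-e,speed=100); wait(0.3); o=st('front'); print('target',p,tz,'ee',np.round(o['ee_rot'],2))
E
python3 - <<'E'
from h import *
carry(1,1)
shot('wrist','q1'); print(held(1)); shot('scene','q1s')
print('seat',project(cam('wrist'),[*rail2w(0,90),165]),project(cam('wrist'),[*rail2w(-8,98),165]),project(cam('wrist'),[*rail2w(-8,82),165]))
a=cv2.imread('pics/q1.png')[150:350,240:440]; cv2.imwrite('pics/q1c.png',cv2.resize(a,None,fx=3,fy=3,interpolation=2))
E
```

```text
over t 15.1 tcp [475.1 323.5 295. ] F [-0.6  0.2 -1.6] w 26.1
front t 16.8 tcp [474.  324.1 174.5] F [-0.5  0.2 -1.8] w 26.3
target [474.52571982 324.32862107] 175.38859656398444 ee [-1.7998e+02 -9.0000e-02  1.4700e+01]
{'top': array([319.535144  , 319.54235623]), 'shoulder': array([319.87676079, 251.42626276]), 'foot': array([320.23026927, 181.73921944]), 'foot_y+5': array([320.22985392, 186.72073852]), 'foot_x+5': array([325.45719039, 181.74304719])}
seat [[424.68373453 247.64605052]] [[413.44244794 235.72729506]] [[409.98723873 260.01719171]]
```

View pics/q1c.png

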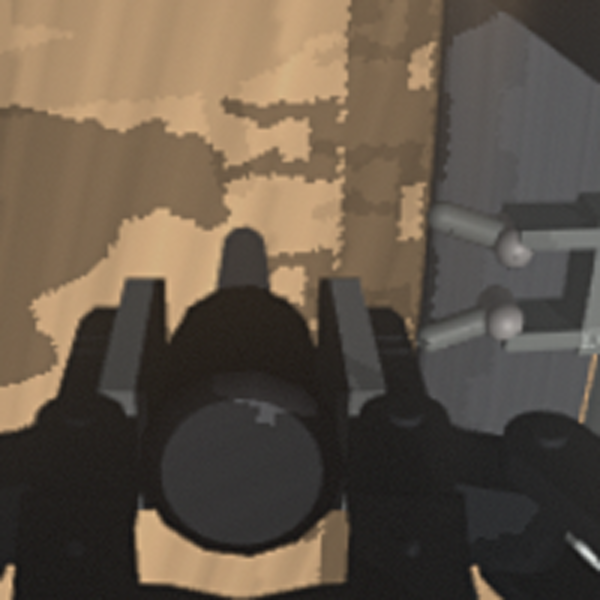

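View pics/q1s.png

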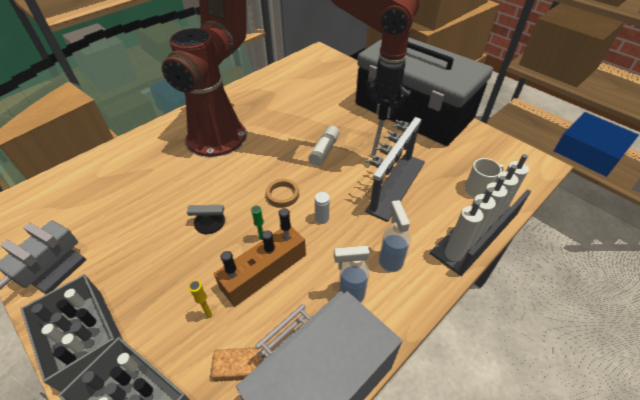

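```bash
cat >> h.py <<'E'
def fit_tilt(n,toprow,footedge,o=None):
    """solve tilt a (deg, about tool x at grasp) and slip s (mm, + = tool moved down/out) from wrist rows"""
    from scipy.optimize import least_squares
    d=json.load(open(f'd{n}.json')); o=o or get_obs(); k=cam('wrist',o); Rt=rpy(o['ee_rot']); L=LEN[n]
    def pts(a,s):
        ax=np.array([0,np.sin(a),np.cos(a)]); g=np.array([0,0,-18.7]) ; c0=18.7-d+s
        f=lambda h: project(k,Rt@(g+ax*(c0-h))+o['tcp_pos'])[0][1]
        # foot tip edge: sphere radius 7 at foot centre; sample
        cen=Rt@(g+ax*(c0+L-28-7))+o['tcp_pos']; dirs=Ro.random(400,random_state=0).as_matrix()[:,:,0]
        return np.array([f(28), project(k,cen+7*dirs)[:,1].min()])
    r=least_squares(lambda p: pts(np.radians(p[0]),p[1])-[toprow,footedge],[0,0])
    return r.x,r.cost
E
python3 - <<'E'
from h import *
print('p1',fit_tilt(1,319,178)); print('q1',fit_tilt(1,306.7,226))
E
```

```text
p1 (array([ 0.57603829, -0.00390589]), np.float64(8.077935669463161e-26))
q1 (array([17.73545915, -7.08743382]), np.float64(5.2506581851510546e-27))
```

```bash
cat >> h.py <<'E'
def fit3(n,toprow,shrow,footedge,o=None):
    """tilt a deg, slip s mm (+ out), ty mm ; shrow = min row of handle bottom rim"""
    from scipy.optimize import least_squares
    d=json.load(open(f'd{n}.json')); o=o or get_obs(); k=cam('wrist',o); Rt=rpy(o['ee_rot']); L=LEN[n]
    dirs=Ro.random(600,random_state=0).as_matrix()[:,:,0]; ph=np.linspace(0,2*np.pi,90)
    def pts(a,s,ty):
        ax=np.array([0,np.sin(a),np.cos(a)]); n1=np.array([1,0,0]); n2=np.cross(ax,n1); g=np.array([0,ty,-18.7]); c0=18.7-d+s
        W=lambda P: project(k,np.atleast_2d(P)@Rt.T+o['tcp_pos'])
        rim=g+ax*(c0+28)+14*(np.cos(ph)[:,None]*n1+np.sin(ph)[:,None]*n2)
        return np.array([W(g+ax*(c0-28))[0,1], W(rim)[:,1].min(), W(g+ax*(c0+L-35)+7*dirs)[:,1].min()])
    r=least_squares(lambda p: pts(np.radians(p[0]),p[1],p[2])-[toprow,shrow,footedge],[0,0,0])
    return np.round(r.x,2),r.cost
E
python3 - <<'E'
from h import *
print('p1',fit3(1,319,231,178)); print('q1',fit3(1,306.7,245.5,226)); print(fit3(1,306.7,244,226))
a=cv2.imread('pics/q1s.png')[70:200,310:440]; cv2.imwrite('pics/q1sc.png',cv2.resize(a,None,fx=4,fy=4,interpolation=2))
E
```

```text
p1 (array([-0.34,  4.71,  3.8 ]), np.float64(5.17917249344414e-22))
q1 (array([16.7 ,  3.34,  4.52]), np.float64(8.165520686959315e-21))
(array([17.25, -2.19,  2.07]), np.float64(1.5348077771980006e-26))
```

View pics/q1sc.png

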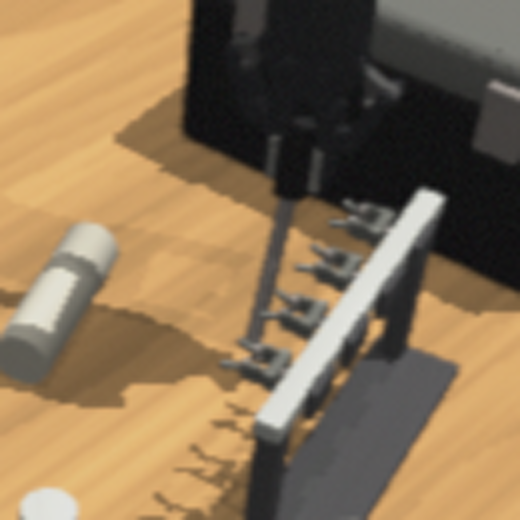

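```bash
cat >> h.py <<'E'
def pose_tilt(n,a,G):
    """tcp pos & rpy so that tool tilted a deg in hand is vertical, grasp point at G"""
    R=rpy([180,0,RYAW])@rpy([a,0,0]); rp=Ro.from_matrix(R).as_euler('xyz',degrees=True)
    return np.array(G)+18.7*R[:,2],rp
E
python3 - <<'E'
from h import *
d=json.load(open('d1.json'))
G=[*rail2w(-60,90),196-(d-18.7)+3]
p,r=pose_tilt(1,17.2,G); print(p,r)
move_l(p,r,speed=40); wait(0.4); o=st(); print(o['ee_rot'])
shot('wrist','q2'); shot('scene','q2s')
a=cv2.imread('pics/q2.png')[150:350,240:440]; b=cv2.imread('pics/q2s.png')[70:200,310:440]
cv2.imwrite('pics/q2c.png',cv2.resize(a,None,fx=3,fy=3,interpolation=2)); cv2.imwrite('pics/q2sc.png',cv2.resize(b,None,fx=4,fy=4,interpolation=2))
E
```

```text
[473.12250423 329.67736078 179.22489119] [-162.8    0.    14.7]
 t 17.8 tcp [472.9 330.3 179.3] F [-0.1 -0.1 -1.9] w 26.6
[-1.62819721e+02 -7.91786171e-03  1.47694294e+01]
```

View pics/q2c.png

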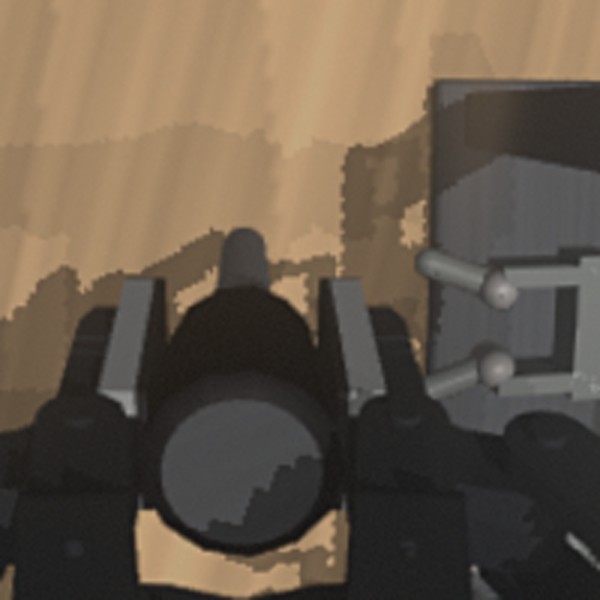

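View pics/q2sc.png

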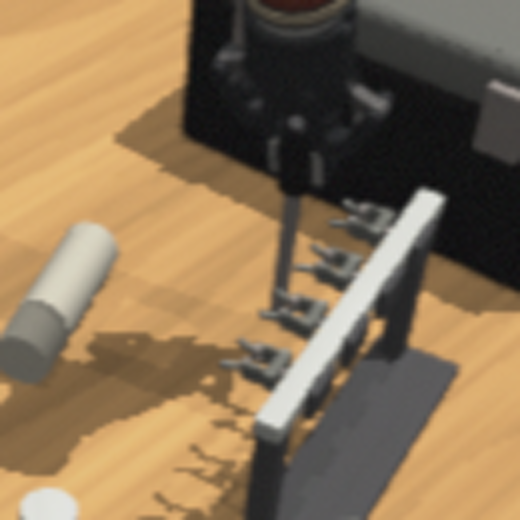

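Run:
```python
from h import *
k=cam('scene'); p=rail2w(-60,90)
o=get_obs(); Rt=rpy(o['ee_rot']); G=o['tcp_pos']-18.7*Rt[:,2]; print('G',G,'want',p)
d=json.load(open('d1.json'))
for dz in(-5,0,5):
  gz=G[2]+(d-18.7)+dz
  print(dz,'shoulder',project(k,[G[0],G[1],gz-28])[0],'foot',project(k,[G[0],G[1],gz+28-190])[0])
# known check: clip rollers & bar corner
print('bar corner',[project(k,[*rail2w(x,y),163])[0] for x,y in((20,145),(20,-145),(40,145))])
print('clip1 roller',project(k,[*rail2w(-8,98),165])[0],project(k,[*rail2w(-8,82),165])[0])
```

```text
G [474.35031063 324.70313677 197.10283054] want [474.52571982 324.32862107]
-5 shoulder [384.14472292 116.79416522] foot [379.22615527 150.23580606]
0 shoulder [384.34447487 115.43603957] foot [379.39581004 149.08231295]
5 shoulder [384.54550119 114.0692494 ] foot [379.56646193 147.9220404 ]
bar corner [array([415.5904985, 116.4019225]), array([373.90713886, 174.01791222]), array([421.79737742, 118.45417509])]
clip1 roller [401.01059608 121.14719466] [398.86527291 123.99437957]
```

Run:
```python
from h import *
im,kt=shot('top','q2t')
k=cam('scene'); o=get_obs(); Rt=rpy(o['ee_rot']); G=o['tcp_pos']-18.7*Rt[:,2]
for dy in (-8,0,8):
  print(dy,[project(q,[G[0],G[1]+dy,38])[0] for q in(k,kt)],[project(q,[G[0],G[1],168])[0] for q in(k,kt)])
a=im[160:260,110:230,::-1]; b=cv2.imread('pics/q2s.png')[95:155,350:420]
cv2.imwrite('pics/q2d.png',np.hstack([cv2.resize(b,(420,360),interpolation=0),cv2.resize(a,(360,360)[:2],interpolation=2)]))
```

```text
-8 [array([377.84105242, 150.01137394]), array([172.82367019, 226.47788035])] [array([384.21671084, 116.27623143]), array([151.8723515 , 224.66280364])]
0 [array([379.42248332, 148.87464739]), array([169.46529303, 226.43025443])] [array([384.21671084, 116.27623143]), array([151.8723515 , 224.66280364])]
8 [array([380.99501195, 147.74431975]), array([166.10642068, 226.38262148])] [array([384.21671084, 116.27623143]), array([151.8723515 , 224.66280364])]
```

View pics/q2d.png

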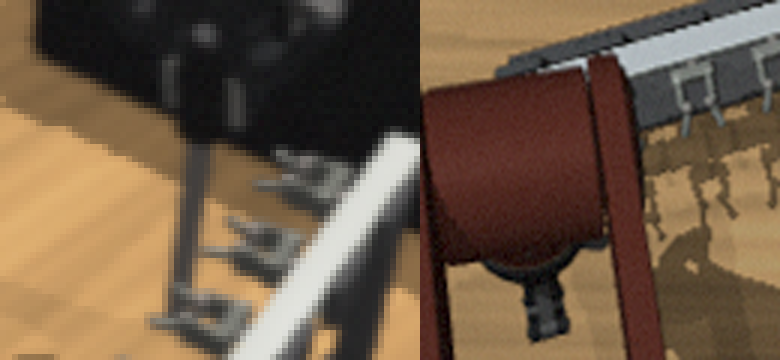

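```bash
cat >> h.py <<'E'
def railx():
    o=get_obs(); Rt=rpy(o['ee_rot']); G=o['tcp_pos']-18.7*Rt[:,2]; c=G[:2]-[RX,RY]; u=ux()[:2]
    return c@u, c@np.array([-u[1],u[0]]), G[2]
def uy(): u=ux(); return np.array([-u[1],u[0],0])
class Rig:
    def __init__(s):
        wait(0.3); s.f0=force(8); s.cmd=np.array(get_obs()['tcp_pos']); 
        s.att=np.array(get_obs()['ee_rot'])
    def f(s,n=3):
        f=force(n)-s.f0; return f@ux(),f@uy(),f[2]
    def step(s,dx,speed=20,dy=0,n=2):
        s.cmd=s.cmd+dx*ux()+dy*uy(); move_l(s.cmd,speed=speed); return s.f(n)
E
python3 - <<'E'
from h import *
np.set_printoptions(precision=1,suppress=True)
r=Rig(); print('start',np.array(railx()))
x=railx()[0]
f=r.step(-32-x,60); print(np.array(railx()),np.array(f))
while railx()[0]<-10:
    f=r.step(2,30); print(np.array(railx()),np.array(f))
    if abs(f[1])>5 or abs(f[2])>6 or f[0]<-14: print('STOP');break
E
```

```text
start [-60.   89.9 197.1]
[-32.1  89.9 196.8] [ 0.1  0.4 -0.3]
[-30.1  90.  197.1] [-0.7 -0.5 -0.1]
[-27.9  89.9 197.1] [-0.2 -0.2 -0.6]
[-25.9  89.9 197.1] [-0.2  0.5 -0.1]
[-23.9  89.9 197. ] [ 0.2 -1.   0. ]
[-21.9  90.  197.1] [-0.2 -0.2 -0.5]
[-20.   90.3 197.1] [ 0.2  2.3 -0.9]
[-18.2  90.6 197. ] [-1.3  4.2 -0.6]
[-16.7  91.  196.9] [-1.5  4.3 -0.6]
[-16.1  91.3 196.5] [-4.4  5.8 -0.3]
STOP
```

Run:
```python
from h import *
np.set_printoptions(precision=1,suppress=True)
f0=np.array([-.5,.2,-1.8])
r=Rig(); r.f0=f0+np.array([0.2,-.1,0]); 
print(np.array(r.f(5)))
r.step(-2,20)
for i in range(3):
    f=r.step(0,20,dy=1,n=5); print(np.array(railx()),np.array(f))
for i in range(4):
    f=r.step(1.5,20,n=4); print(np.array(railx()),np.array(f))
    if abs(f[1])>5 or abs(f[2])>6 or f[0]<-14: print('STOP');break
```

```text
[-4.4  6.   0.6]
[-17.7  91.9 196.7] [-0.1 -0.2  0.4]
[-18.1  93.3 196.5] [ 0.6 -0.2 -0. ]
[-18.2  94.3 196.5] [ 0.3 -1.2  0. ]
[-16.7  93.9 196.3] [-0.1 -2.3 -0.1]
[-16.2  93.9 195.9] [-2.8 -4.   0.8]
[-15.5  93.6 195.5] [-4.7 -4.9  0.8]
[-14.9  93.3 194.8] [-5.9 -6.   0.8]
STOP
```

```bash
cat >> h.py <<'E'
def setrail(r,x=None,y=None,z=None,speed=20):
    """closed-loop-ish: correct command by the actual error"""
    a=railx(); e=np.zeros(3)
    if x is not None: e+= (x-a[0])*ux()
    if y is not None: e+= (y-a[1])*uy()
    if z is not None: e+= np.array([0,0,z-a[2]])
    r.cmd=r.cmd+e; move_l(r.cmd,speed=speed)
E
python3 - <<'E'
from h import *
np.set_printoptions(precision=1,suppress=True)
r=Rig(); r.f0=np.array([-.5,.2,-1.8])
setrail(r,x=-20); setrail(r,y=92.2,z=197); setrail(r,y=92.2,z=197); wait(0.2); print(np.array(railx()),np.array(r.f(5)))
for i in range(8):
    f=r.step(1.2,20,n=4); print(np.array(railx()),np.array(f))
    if abs(f[1])>5 or abs(f[2])>6 or f[0]<-16: print('STOP');break
shot('wrist','q3'); shot('scene','q3s')
a=cv2.imread('pics/q3.png')[150:350,240:440]; b=cv2.imread('pics/q3s.png')[70:200,310:440]
cv2.imwrite('pics/q3c.png',np.hstack([cv2.resize(a,(400,400),interpolation=2),cv2.resize(b,(400,400),interpolation=2)]))
E
```

```text
[-20.2  92.2 196.5] [ 0.5 -0.2  0.2]
[-18.9  92.2 196.6] [ 0.5 -0.3  0. ]
[-17.7  92.2 196.6] [-0.1 -0.2  0.1]
[-16.5  92.2 196.6] [ 0.8 -0.2  0.2]
[-15.7  92.5 196.5] [-0.7  0.5  0.3]
[-15.2  92.5 196.3] [-4.   1.1  1.5]
[-14.9  92.6 195.8] [-5.5  1.   1.7]
[-14.7  92.6 195.3] [-7.6  1.9  1.8]
[-14.6  92.6 194.4] [-8.2  1.4  0.3]
```

View pics/q3c.png

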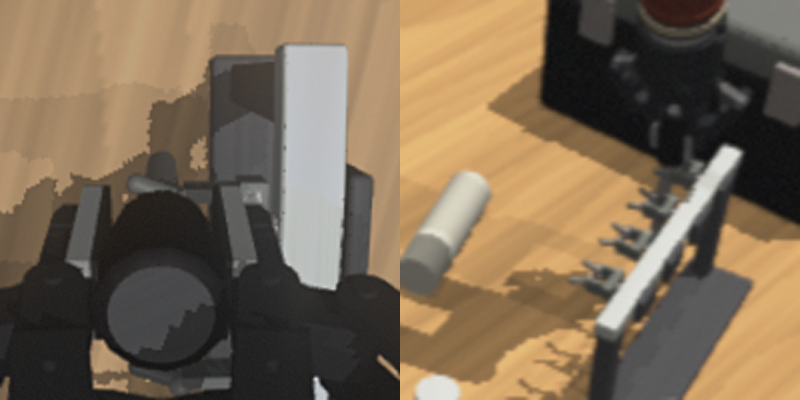

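```bash
cat >> h.py <<'E'
def push(r,zt,yt=None,maxn=16,fmax=-22,xend=-1.0,dx=1.0):
    peak=0
    for i in range(maxn):
        a=railx(); dz=np.clip(zt-a[2],-.6,.6); r.cmd=r.cmd+np.array([0,0,dz])
        f=r.step(dx,20,n=3); a=railx(); print(np.array(a),np.array(f)); peak=min(peak,f[0])
        if abs(f[1])>6 or abs(f[2])>9 or f[0]<fmax: print('STOP');return False
        if a[0]>xend: print('END');return True
    return None
E
python3 - <<'E'
from h import *
np.set_printoptions(precision=1,suppress=True)
r=Rig(); r.f0=np.array([-.5,.2,-1.8]); r.cmd=r.cmd+2*ux()
push(r,196.5)
E
```

```text
[-14.9  92.7 192.9] [-6.   1.4 -0.7]
[-14.7  92.7 193.1] [-7.5  1.8 -1.1]
[-14.6  92.7 193.2] [-8.8  1.1 -0.6]
[-14.3  92.7 193.7] [-11.2   0.2   0.3]
[-14.   92.6 194. ] [-12.5   0.1   0. ]
[-13.6  92.6 194.3] [-13.5  -0.1   1.3]
[-11.4  92.5 195.3] [-10.9   0.6  -0.1]
[-10.1  92.5 195.8] [-9.4 -0.7 -0.4]
[ -1.9  92.5 200.3] [ 2.4  1.1 -0.3]
[ -1.9  92.4 199.8] [ 1.5  0.7 -0.4]
[ -1.8  92.6 198.5] [ 0.9 -0.   0.4]
[ -1.   92.6 197.8] [ 0.4 -0.2 -0.1]
[  0.1  92.6 197.3] [ 0.4 -0.9  0.4]
END
```

```bash
cat >> h.py <<'E'
def tug(r,zt,ftgt=8.0):
    for i in range(40):
        a=railx(); dz=np.clip(zt-a[2],-.4,.4); r.cmd=r.cmd+np.array([0,0,dz])
        fx=r.f(1)[0]
        f=r.step(-0.6 if fx<ftgt-2.5 else -0.3,15,n=2); a=railx(); print(np.array(a),np.array(f))
        if f[0]>ftgt-0.5: break
        if a[0]<-12: print('TOO FAR'); return False
    t0=get_obs()['t']; mn=99;mx=0
    while get_obs()['t']-t0<0.9:
        f=r.f(3)[0]; mn=min(mn,f);mx=max(mx,f)
        if f>9.3: r.step(0.2,15,n=1)
        elif f<7.2: r.step(-0.2,15,n=1)
    print('hold min/max',round(mn,1),round(mx,1),np.array(railx())); return True
E
python3 - <<'E'
from h import *
np.set_printoptions(precision=1,suppress=True)
r=Rig(); print(r.f0); r.f0=np.array([-.5,.2,-1.8])
tug(r,197)
E
```

```text
[ 0.3 -0.4 -1.6]
[ -0.5  92.6 196.9] [ 0.1 -0.3  0.2]
[ -1.1  92.6 197.1] [ 0.5 -0.8  0.5]
[ -1.6  92.7 197. ] [ 1.4 -0.2  0.2]
[ -2.   92.7 197.1] [ 1.5  0.  -1. ]
[ -2.5  92.7 197.1] [1.7 0.4 0.1]
[ -3.1  92.7 197. ] [ 2.3 -0.6  0.6]
[ -3.7  92.6 197. ] [3.6 0.5 0.2]
[ -4.2  92.7 197. ] [4.4 0.3 0.2]
[ -4.9  92.7 197. ] [5.3 0.8 1. ]
[ -5.3  92.6 197. ] [5.8 0.4 0.3]
[ -5.7  92.6 197. ] [5.8 0.4 0.5]
[ -5.9  92.6 197. ] [ 6.3  0.4 -0.4]
[ -6.   92.6 197.1] [6.3 1.  0.2]
[ -6.2  92.6 197. ] [ 7.4 -0.  -0.5]
[ -6.4  92.6 197. ] [ 6.3  0.4 -0.6]
[ -6.6  92.7 197. ] [ 7.6  0.4 -0.7]
hold min/max 7.0 8.0 [ -6.9  92.6 197. ]
```

```bash
cat >> h.py <<'E'
def release(r,z=None,up=320,opening=46):
    for i in range(30):
        f=r.step(0.7,20,n=2)
        if f[0]<0.4: break
    print('back',np.array(railx()),np.array(f))
    grip(opening); wait(0.4); st('open')
    o=get_obs(); Rt=rpy(o['ee_rot'])
    p=np.array(o['tcp_pos'])-60*Rt[:,2]; move_l(p,speed=80); wait(0.2); st('retreat')
E
python3 - <<'E'
from h import *
np.set_printoptions(precision=1,suppress=True)
r=Rig(); r.f0=np.array([-.2,0,-1.8])
release(r)
p=np.array(get_obs()['tcp_pos']); goto([p[0]+10,p[1]-40,350],[180,0,RYAW]); wait(.2)
shot('wrist','q4'); shot('scene','q4s');shot('top','q4t')
a=cv2.imread('pics/q4.png')[60:360,220:520]; b=cv2.imread('pics/q4s.png')[70:200,310:440]
cv2.imwrite('pics/q4c.png',np.hstack([cv2.resize(a,(400,400),interpolation=2),cv2.resize(b,(400,400),interpolation=2)]))
print(project(cam('wrist'),[[*rail2w(0,90),z] for z in (221,165)]))
E
```

```text
back [ -0.7  92.4 196.8] [-0.1 -0.   0.4]
open t 43.6 tcp [530.  347.4 179.2] F [-0.2 -0.3 -0.3] w 45.7
retreat t 44.7 tcp [534.  330.1 235.6] F [-0.5 -0.1  0.7] w 46.0
[[322.9 130.4]
 [322.7 123.8]]
```

View pics/q4c.png

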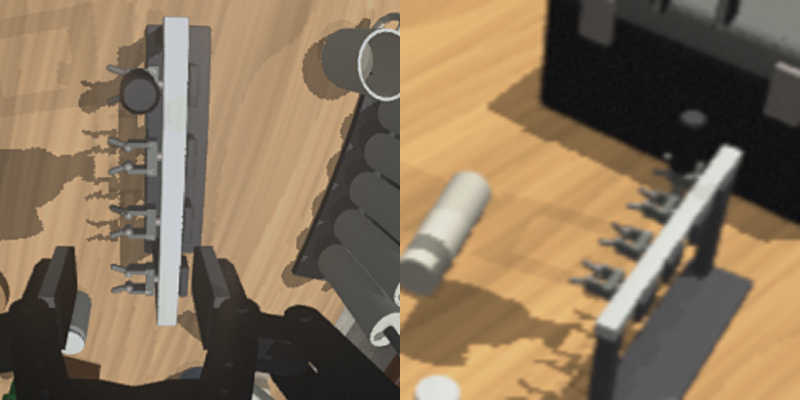

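View pics/q4t.png

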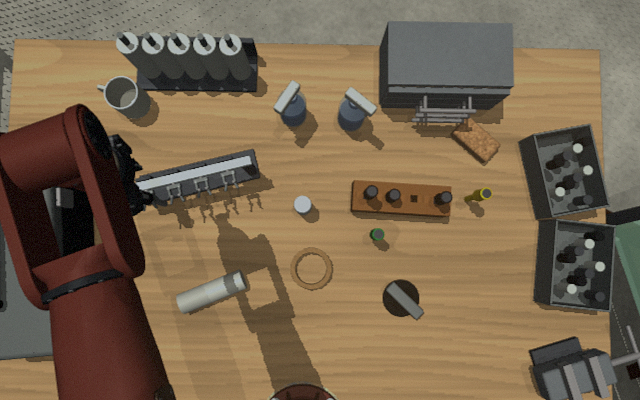

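```bash
cat >> h.py <<'E'
def moved(a='top0',b='q4t',box=(345,170,460,230)):
    A=cv2.imread(f'pics/{a}.png',0)[box[1]:box[3],box[0]:box[2]].astype(np.float32);B=cv2.imread(f'pics/{b}.png',0)[box[1]:box[3],box[0]:box[2]].astype(np.float32)
    return cv2.phaseCorrelate(A,B,cv2.createHanningWindow(A.shape[::-1],cv2.CV_32F)), np.abs(A-B).mean()
def pick2(n,x,y,yaw,lift=290):
    L=LEN[n]; gz=8+L-28
    grip(60,120); goto([x,y,gz+70],[180,0,yaw]); wait(0.2)
    im,k=shot('wrist',f'pre{n}'); 
    return gz
E
python3 - <<'E'
from h import *
print(moved())
goto([560,60,330],[180,0,-2.9])
goto([554.5,-210,330],[180,0,-2.9]); wait(0.3)
o=get_obs(); shot('wrist','v2'); np.save('v2.npy',np.r_[o['tcp_pos'],o['ee_rot']]); st()
shot('top','v2t'); print(moved('top0','v2t'))
k=cam('wrist',o); print(project(k,[[554.5,-142,178],[551.4,-197.8,138],[546.2,-307.4,158]]))
a=cv2.imread('pics/v2.png')[40:330,220:430]; cv2.imwrite('pics/v2c.png',cv2.resize(a,None,fx=2,fy=2,interpolation=2))
E
```

```text
(((0.10227321608785189, 0.125965081451195), 0.6692739539676242), np.float32(11.8605795))
 t 47.9 tcp [ 554.7 -209.2  330.1] F [-0.3 -0.6  0.3] w 46.3
(((-0.021929791233596063, 0.006161376857864553), 0.46154199361801146), np.float32(26.490435))
[[316.59462563 110.73409512]
 [316.83110701 159.08598171]
 [317.13375035 255.33711647]]
```

View pics/v2c.png

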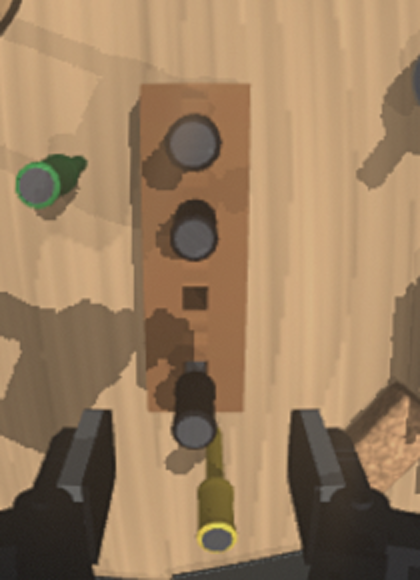

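```bash
cat >> h.py <<'E'
def pick(n,x,y,yaw,lift=285):
    L=LEN[n]; gz=8+L-28
    grip(60,120); goto([x,y,gz+60],[180,0,yaw]); wait(0.2)
    e=np.array(get_obs()['tcp_pos'])-[x,y,gz+60]
    move_l(np.array([x,y,gz-18.7])-e,speed=100); wait(0.3)
    e=np.array(get_obs()['tcp_pos'])-[x,y,gz-18.7]; print('err',np.round(e,1))
    grip(15,120); wait(0.3); o=st('gripped')
    d=gz-o['tcp_pos'][2]; json.dump(d,open(f'd{n}.json','w'))
    move_l(np.array([o['tcp_pos'][0],o['tcp_pos'][1],lift]),speed=90); wait(0.3); st('lifted'); print('d',d)
    shot('wrist',f'lift{n}'); print(held(n))
    a=cv2.imread(f'pics/lift{n}.png')[150:350,240:400]; cv2.imwrite(f'pics/lift{n}c.png',cv2.resize(a,None,fx=3,fy=3,interpolation=2))
def carry(n,clip,gap=5,xoff=-60,zt=290,sp=130):
    d=json.load(open(f'd{n}.json')); tz=193+gap-d; p=rail2w(xoff,CL[clip])
    o=get_obs(); move_l([*p,zt],[180,0,RYAW],speed=sp); wait(0.2); st('over')
    move_l([*p,tz+40],speed=100); wait(0.2)
    e=np.array(get_obs()['tcp_pos'])-[*p,tz+40]
    move_l(np.array([*p,tz])-e,speed=80); wait(0.3); o=st('front'); print('rail',np.round(railx(),1))
    shot('wrist',f'front{n}'); print(held(n)); shot('scene',f'front{n}s')
    a=cv2.imread(f'pics/front{n}.png')[150:350,240:440]; cv2.imwrite(f'pics/front{n}c.png',cv2.resize(a,None,fx=3,fy=3,interpolation=2))
E
python3 - <<'E'
from h import *
pick(2,554.4,-142.7,-2.9)
E
```

```text
err [-1.6  1.5 -2.4]
gripped t 51.0 tcp [ 552.8 -141.2  128.6] F [-0.3 -0.3  4.1] w 26.1
lifted t 53.2 tcp [ 552.7 -141.1  284.8] F [-0.  -0.6 -2.9] w 25.5
d 21.387305696691726
{'top': array([320.03848334, 320.87186715]), 'shoulder': array([320.22688078, 252.14416643]), 'foot': array([320.39865075, 188.39667505]), 'foot_y+5': array([320.39725288, 193.69491998]), 'foot_x+5': array([325.99861694, 188.40013482])}
```

View pics/lift2c.png

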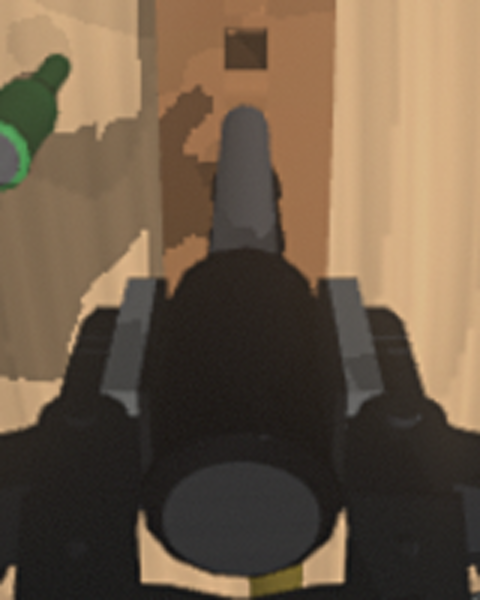

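Run:
```python
from h import *
carry(2,2)
```

```text
over t 56.8 tcp [489.8 266.1 290. ] F [ 0.3 -0.5 -2.4] w 26.0
front t 58.9 tcp [489.5 266.2 176.2] F [-0.3  0.7 -2.9] w 25.7
rail [-60.2  30.  194.9]
{'top': array([319.52866779, 320.82158492]), 'shoulder': array([319.87320429, 252.11694124]), 'foot': array([320.19617724, 188.41627283]), 'foot_y+5': array([320.19594043, 193.71564952]), 'foot_x+5': array([325.79680081, 188.41989401])}
```

View pics/front2c.png

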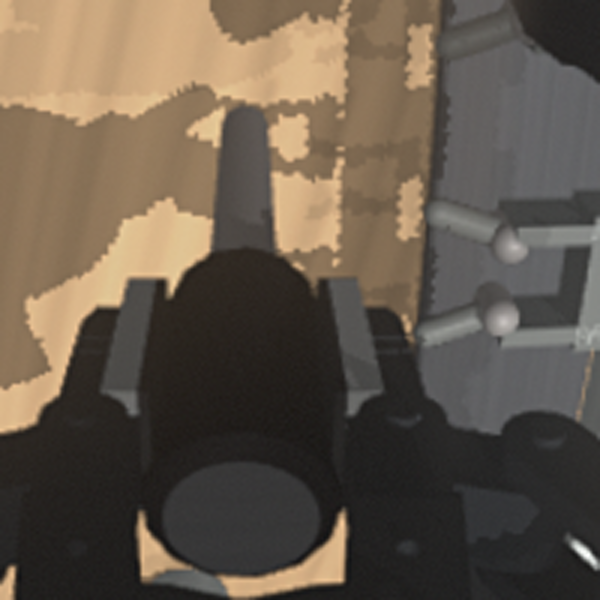

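Run:
```python
from h import *
b=cv2.imread('pics/front2s.png')[70:200,310:440]
cv2.imwrite('pics/f2s.png',cv2.resize(b,None,fx=5,fy=5,interpolation=2))
k=cam('scene');o=get_obs(); Rt=rpy(o['ee_rot']); G=o['tcp_pos']-18.7*Rt[:,2]
d=json.load(open('d2.json')); g=G[2]+d-18.7
print([(project(k,[G[0],G[1],z])[0]-[310,70])*5 for z in (g-28,g+28-170)])
```

```text
[array([327.31378424, 283.03959298]), array([308.53724675, 427.77156081])]
```

View pics/f2s.png

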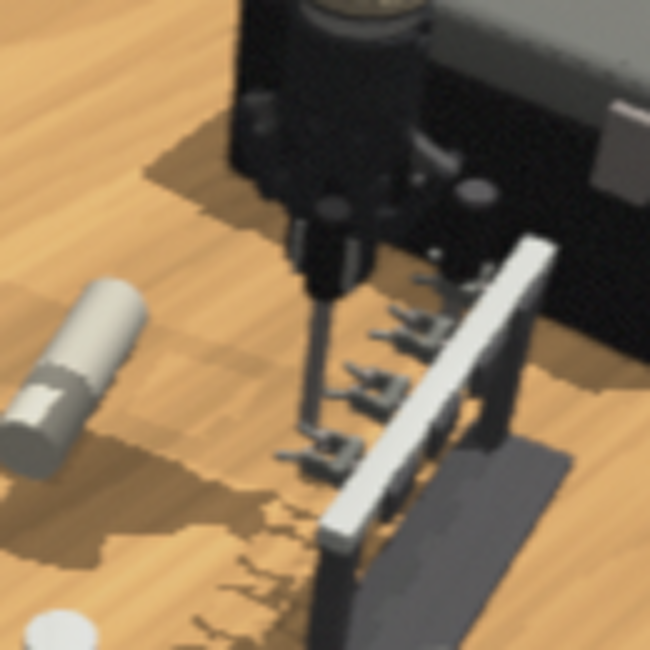

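```bash
cat >> h.py <<'E'
def insert(yt,zt):
    """from front (rail x=-60) to snapped; self-centres with lateral force"""
    r=Rig(); print('f0',r.f0)
    setrail(r,x=-32,y=yt,z=zt,speed=60); wait(.2); setrail(r,y=yt,z=zt); print(np.array(railx()),np.array(r.f(3)))
    for i in range(60):
        a=railx(); fx,fy,fz=r.f(2)
        dy=np.clip(0.35*fy,-.5,.5) if abs(fy)>1.2 and a[0]>-25 and a[0]<-4 else 0
        dz=np.clip(zt-a[2],-.6,.6); r.cmd=r.cmd+np.array([0,0,dz])
        f=r.step(1.5 if a[0]<-19 else 0.9,25,dy=dy,n=2); b=railx()
        if b[0]>-22: print(np.round(b,1),np.round(f,1))
        if abs(f[1])>7 or abs(f[2])>9 or f[0]<-20: print('STOP'); return r,False
        if b[0]>-1.0: print('IN'); return r,True
    return r,False
E
python3 - <<'E'
from h import *
np.set_printoptions(precision=1,suppress=True)
r,ok=insert(31.6,195)
np.save('f0.npy',r.f0)
E
```

```text
f0 [-0.1  0.  -1.9]
[-32.1  31.6 195.2] [-0.3  0.1 -0.5]
[-21.4  31.6 195. ] [ 0.2 -0.3  0. ]
[-19.9  31.6 195. ] [-0.4  0.6 -0.4]
[-18.4  31.6 195. ] [ 0.4 -0.4 -0.4]
[-17.6  31.6 195. ] [-0.   0.2 -0. ]
[-16.6  31.6 195. ] [ 0.3 -0.  -0.2]
[-15.9  31.7 194.9] [0.3 0.5 0.6]
[-15.6  31.8 194.8] [-3.6  0.8  1. ]
[-15.3  31.9 194.7] [-4.9  0.3  1.5]
[-15.2  31.9 194.7] [-5.8  0.3  1.6]
[-15.   31.9 194.7] [-7.9  0.2  1.7]
[-14.9  31.9 194.6] [-8.8  0.1  2. ]
[-14.8  31.9 194.6] [-10.6  -0.1   2.1]
[-14.6  31.9 194.6] [-10.3   0.4   2.7]
[-14.5  31.9 194.6] [-12.5   0.6   2.3]
[-14.3  31.9 194.6] [-13.9  -0.3   2.5]
[-14.2  31.9 194.5] [-14.9   0.1   2.3]
[-14.1  31.9 194.6] [-16.    0.3   1.7]
[-13.9  31.9 194.6] [-16.7   0.4   1.9]
[-13.8  31.9 194.6] [-18.2  -0.2   1.6]
[-13.6  31.9 194.6] [-18.4   0.9   1.4]
[ -9.8  31.9 195.6] [-12.2   0.9  -1.3]
[ -0.   31.9 200.6] [ 0.4 -0.1  0.4]
IN
```

Run:
```python
from h import *
np.set_printoptions(precision=1,suppress=True)
r=Rig(); print(r.f0,railx()); r.f0=np.load('f0.npy')
setrail(r,z=196); wait(.2); setrail(r,x=0,z=195.5); wait(.2); print(np.array(railx()),np.array(r.f(4)))
if tug(r,195.5): release(r)
```

```text
[-0.   0.1 -2. ] (np.float64(-1.3047053088864344), np.float64(32.04613778778381), np.float64(199.79325574743194))
[ -0.   32.1 195.5] [ 0.2  0.1 -0.1]
[ -0.7  32.1 195.5] [-0.4 -0.1 -0. ]
[ -1.3  32.1 195.5] [-0.5 -0.2  0.1]
[ -1.7  31.9 195.5] [ 1.  -0.5  0. ]
[ -2.2  32.  195.5] [ 1.6 -0.1 -0.5]
[ -2.7  32.  195.6] [ 2.1 -0.6 -0.7]
[ -3.3  32.  195.5] [ 1.9 -1.1 -0.3]
[ -3.8  32.  195.5] [ 3.  -0.6  0.8]
[ -4.4  32.  195.5] [ 4.  -1.7  0.5]
[ -5.   32.  195.5] [ 4.6 -0.7  0.7]
[ -5.5  32.  195.5] [ 5.5 -2.1  0.3]
[ -5.8  32.  195.5] [ 5.8 -1.7  0.2]
[ -6.   32.  195.5] [ 6.1 -2.2 -0.4]
[ -6.2  32.  195.5] [ 6.5 -1.  -0.9]
[ -6.4  32.  195.5] [ 6.7 -1.6 -0.2]
[ -6.5  32.  195.6] [ 6.5 -1.   0. ]
[ -6.7  32.  195.6] [ 7.3 -1.3 -0.2]
[ -6.9  32.  195.6] [ 7.7 -1.1 -0.1]
hold min/max 7.1 8.1 [ -7.2  32.  195.6]
back [ -0.7  32.4 194.9] [ 0.4 -0.1  0. ]
open t 81.1 tcp [546.9 283.4 176.3] F [-0.1 -0.4  0.7] w 45.8
retreat t 82.2 tcp [546.4 283.2 235.3] F [0.2 0.4 0.8] w 45.7
```

Run:
```python
from h import *
p=np.array(get_obs()['tcp_pos']); goto([p[0]+10,p[1]-70,350],[180,0,RYAW]); wait(.2)
shot('wrist','z2');k=cam('wrist')
for c in(1,2): print(c,project(k,[[*rail2w(0,CL[c]),221]]))
cv2.imwrite('pics/z2c.png',cv2.resize(cv2.imread('pics/z2.png')[20:270,230:430],None,fx=2.4,fy=2.4,interpolation=2)); print('off 230,20 s2.4')
goto([560,60,330],[180,0,-2.9])
goto([550,-250,330],[180,0,-2.9]); wait(0.3)
o=get_obs(); shot('wrist','v3'); st()
k=cam('wrist',o); print(project(k,[[551.4,-197.8,138],[546.2,-307.4,158]]))
a=cv2.imread('pics/v3.png')[0:290,220:430]; cv2.imwrite('pics/v3c.png',cv2.resize(a,None,fx=2,fy=2,interpolation=2))
```

```text
1 [[332.72045694  43.13116844]]
2 [[332.41852298 111.762211  ]]
off 230,20 s2.4
 t 85.3 tcp [ 550.2 -249.2  330.1] F [ 0.1  0.4 -0.1] w 46.1
[[319.07277809 122.81173966]
 [319.24443301 224.17186331]]
```

View pics/z2c.png

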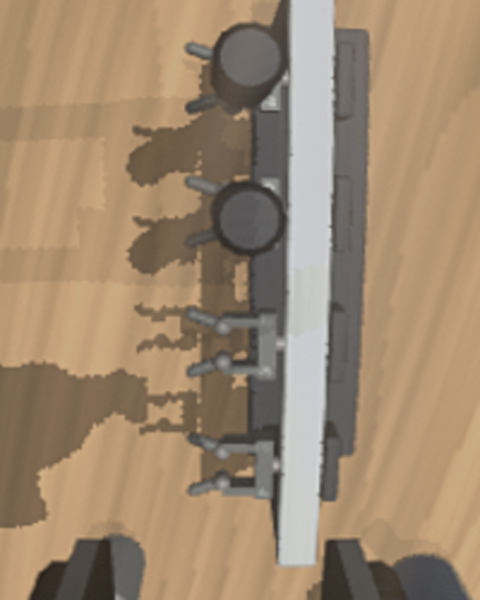

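View pics/v3c.png

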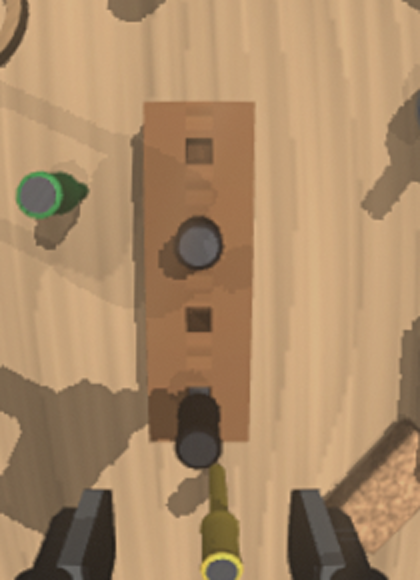

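Run:
```python
from h import *
print(onz(cam('wrist'),(331,283),150))
pick(3,546.1,-307.6,-2.9)
```

```text
[ 556.49960309 -394.10591195  150.        ]
err [-1.5  0.2 -2.7]
gripped t 88.4 tcp [ 544.6 -307.3  108.3] F [-0.2 -0.6  2.8] w 25.8
lifted t 90.8 tcp [ 544.5 -307.3  284.8] F [-0.3 -0.2 -2.8] w 25.6
d 21.691458173665865
{'top': array([320.03710436, 321.37669739]), 'shoulder': array([320.22615329, 252.41662158]), 'foot': array([320.37853337, 195.92030539]), 'foot_y+5': array([320.37712699, 201.56347829]), 'foot_x+5': array([326.39683092, 195.92325491])}
```

View pics/lift3c.png

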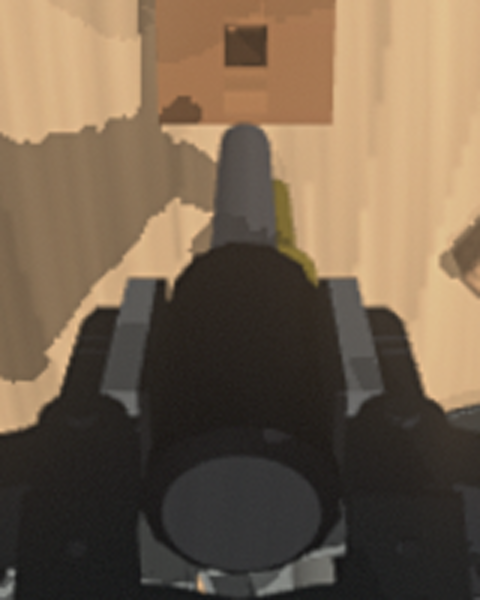

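Tool_3 is held and aligned. Carry it to clip_3 at the slow speed that worked for tool_2.

Run:
```python
from h import *
carry(3,3)
```

```text
over t 95.2 tcp [505.  208.2 290. ] F [-0.6 -0.9 -1.6] w 25.9
front t 97.3 tcp [504.8 208.2 175.9] F [ 0.3  0.5 -1.1] w 25.8
rail [-60.3 -30.  194.6]
{'top': array([319.52611781, 321.32623048]), 'shoulder': array([319.87180511, 252.38917889]), 'foot': array([320.15787173, 195.93330601]), 'foot_y+5': array([320.15789033, 201.57786762]), 'foot_x+5': array([326.17698573, 195.93651171])}
```

View pics/front3c.png

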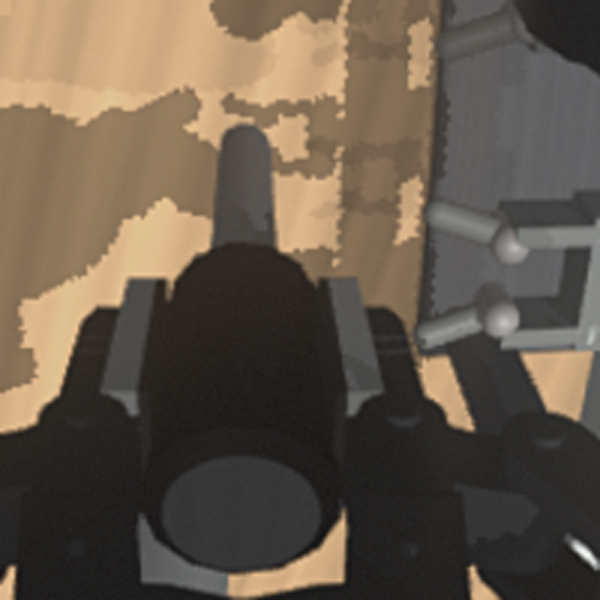

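```bash
sed -i 's/dz=np.clip(zt-a\[2\],-.6,.6); r.cmd=r.cmd+np.array(\[0,0,dz\])\n        f=r.step(1.5/&/; s/        f=r.step(1.5 if a\[0\]<-19/        if fx<-3: r.cmd=r.cmd-np.array([0,0,dz])\n&/' h.py; tail -22 h.py | head -20
python3 - <<'E'
from h import *
np.set_printoptions(precision=1,suppress=True)
r,ok=insert(-29.2,194.6)
np.save('f0.npy',r.f0)
if ok:
    setrail(r,x=0,z=195); wait(.3); setrail(r,x=0,z=194.8); wait(.2); print(np.array(railx()),np.array(r.f(4)))
E
```

```text
def carry(n,clip,gap=5,xoff=-60,zt=290,sp=130):
    d=json.load(open(f'd{n}.json')); tz=193+gap-d; p=rail2w(xoff,CL[clip])
    o=get_obs(); move_l([*p,zt],[180,0,RYAW],speed=sp); wait(0.2); st('over')
    move_l([*p,tz+40],speed=100); wait(0.2)
    e=np.array(get_obs()['tcp_pos'])-[*p,tz+40]
    move_l(np.array([*p,tz])-e,speed=80); wait(0.3); o=st('front'); print('rail',np.round(railx(),1))
    shot('wrist',f'front{n}'); print(held(n)); shot('scene',f'front{n}s')
    a=cv2.imread(f'pics/front{n}.png')[150:350,240:440]; cv2.imwrite(f'pics/front{n}c.png',cv2.resize(a,None,fx=3,fy=3,interpolation=2))
def insert(yt,zt):
    """from front (rail x=-60) to snapped; self-centres with lateral force"""
    r=Rig(); print('f0',r.f0)
    setrail(r,x=-32,y=yt,z=zt,speed=60); wait(.2); setrail(r,y=yt,z=zt); print(np.array(railx()),np.array(r.f(3)))
    for i in range(60):
        a=railx(); fx,fy,fz=r.f(2)
        dy=np.clip(0.35*fy,-.5,.5) if abs(fy)>1.2 and a[0]>-25 and a[0]<-4 else 0
        dz=np.clip(zt-a[2],-.6,.6); r.cmd=r.cmd+np.array([0,0,dz])
        if fx<-3: r.cmd=r.cmd-np.array([0,0,
[... 465 characters left out ...]
[-0.7  0.2  0.3]
[-15.7 -29.3 194.3] [-3.3 -0.2  1.8]
[-15.4 -29.3 194.1] [-4.6 -0.8  1.5]
[-15.3 -29.3 193.6] [-5.2 -0.6  1.4]
[-15.1 -29.3 193.1] [-7.2 -0.4  1. ]
[-15.  -29.3 192.7] [-8.2 -0.7  1.1]
[-14.9 -29.3 192.6] [-10.   -0.6   1.4]
[-14.7 -29.3 192.5] [-12.3  -0.4   3.5]
[-14.3 -29.1 191.7] [-11.1  -0.1   1.1]
[-14.1 -29.1 191.7] [-12.8   0.2   2.7]
[-14.  -29.  191.5] [-14.4   0.5   3.4]
[-12.4 -29.  191.2] [-12.1   0.2   0.1]
[-11.3 -29.  191. ] [-12.3  -0.5  -0.8]
[ -5.4 -29.2 192.9] [-0.7  0.2 -1.1]
[ -2.  -29.2 196.2] [ 1.  -0.1  0.2]
[ -2.1 -29.3 194.7] [0.3 0.5 0.8]
[ -1.5 -29.2 194.4] [ 0.6  0.5 -0. ]
[ -0.5 -29.2 194.7] [-0.   0.4 -0. ]
IN
[  0.  -29.2 194.8] [0.2 0.8 0.4]
```

Run:
```python
from h import *
np.set_printoptions(precision=1,suppress=True)
r=Rig(); r.f0=np.load('f0.npy'); print(r.f(5))
if tug(r,194.8): release(r)
p=np.array(get_obs()['tcp_pos']); goto([p[0]+10,p[1]-70,350],[180,0,RYAW]); wait(.2)
shot('wrist','z3');k=cam('wrist')
for c in(1,2,3): print(c,project(k,[[*rail2w(0,CL[c]),221]]))
cv2.imwrite('pics/z3c.png',cv2.resize(cv2.imread('pics/z3.png')[0:250,230:430],None,fx=2.4,fy=2.4,interpolation=2)); print('off 230,0 s2.4')
goto([560,60,330],[180,0,-2.9])
goto([551,-180,330],[180,0,-2.9]); wait(0.3)
o=get_obs(); shot('wrist','v4'); st()
k=cam('wrist',o); print(project(k,[[551.4,-197.8,138]]))
a=cv2.imread('pics/v4.png')[50:340,220:430]; cv2.imwrite('pics/v4c.png',cv2.resize(a,None,fx=2,fy=2,interpolation=2))
```

```text
(np.float64(0.11658505010154462), np.float64(0.7678480307269823), np.float64(-0.308686839148373))
[ -0.6 -29.3 194.7] [-0.2  0.9  0.4]
[ -1.2 -29.2 194.8] [-0.3  0.6  0. ]
[ -1.7 -29.3 194.9] [-0.2  0.3  0. ]
[ -2.2 -29.3 194.8] [ 1.9 -0.1 -0. ]
[ -2.7 -29.3 194.8] [2.2 0.1 0.4]
[ -3.3 -29.3 194.8] [ 2.2 -0.8  0.4]
[ -3.8 -29.3 194.8] [3.2 0.1 0.2]
[ -4.4 -29.3 194.8] [ 4.3 -0.6  0.3]
[ -5.  -29.3 194.8] [ 5.1 -1.1  0.6]
[ -5.5 -29.3 194.8] [ 6.  -0.7  0.6]
[ -5.7 -29.3 194.8] [ 5.7 -0.3  0.6]
[ -5.9 -29.3 194.8] [ 6.  -0.8 -0.3]
[ -6.1 -29.3 194.8] [ 5.8 -0.8 -0. ]
[ -6.2 -29.3 194.9] [ 6.4 -0.5 -0.4]
[ -6.4 -29.3 194.8] [ 6.8 -0.5 -0.8]
[ -6.6 -29.3 194.8] [ 6.6 -0.3  0.3]
[ -6.8 -29.3 194.8] [ 6.8 -0.4 -0. ]
[ -6.9 -29.3 194.8] [ 7.6 -0.4 -0. ]
hold min/max 6.7 7.9 [ -7.2 -29.3 194.9]
back [ -1.5 -29.  194. ] [ 0.2 -0.1  0. ]
open t 119.9 tcp [561.8 223.9 175.6] F [-0.8  1.2  0.8] w 45.8
retreat t 121.0 tcp [561.3 223.8 234.6] F [-0.1  0.1 -0.2] w 46.2
1 [[333.4 -22.1]]
2 [[333.5  42. ]]
3 [[333.2 110.5]]
off 230,0 s2.4
 t 123.6 tcp [ 551.2 -179.1  330.1] F [-0.8  1.2  0.1] w 46.1
[[321.3 184.9]]
```

View pics/z3c.png

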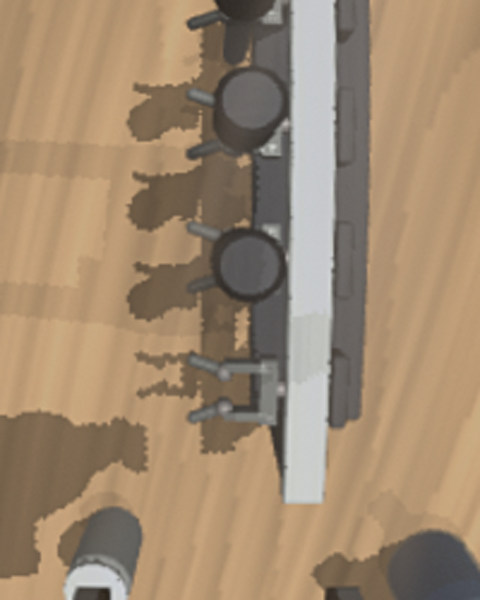

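View pics/v4c.png

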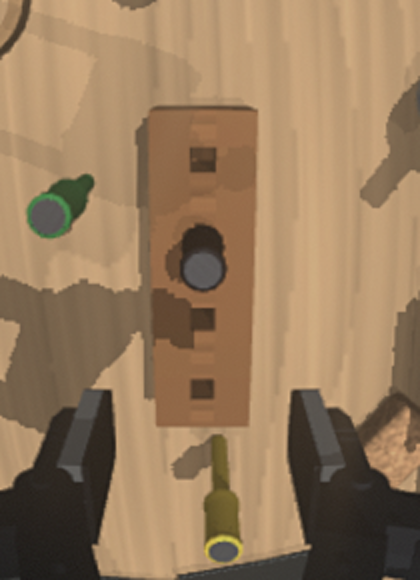

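Run:
```python
from h import *
pick(4,551.5,-198.2,-2.9)
```

```text
err [-1.7  0.7 -2.6]
gripped t 126.8 tcp [ 549.8 -197.5   88.4] F [0.1 0.6 3. ] w 25.6
lifted t 129.4 tcp [ 549.8 -197.5  284.9] F [-0.  -0.3 -1.1] w 25.7
d 21.578768434798874
{'top': array([320.03761598, 321.18943477]), 'shoulder': array([320.2264228 , 252.31557445]), 'foot': array([320.35563629, 204.46085228]), 'foot_y+5': array([320.3542534 , 210.47828561]), 'foot_x+5': array([326.84594467, 204.4629343 ])}
```

View pics/lift4c.png

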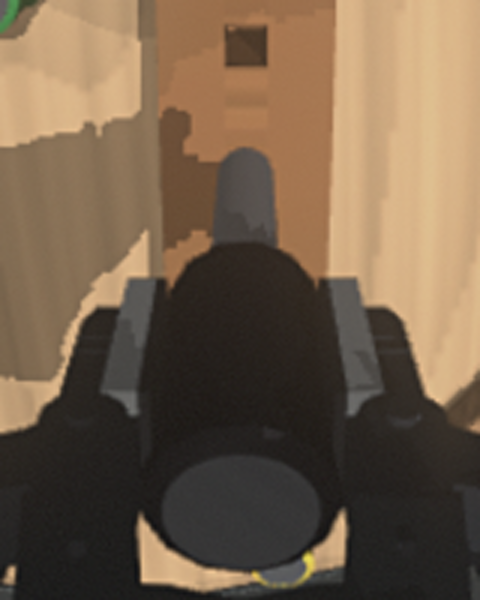

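Tool_4 is held and aligned. Carry it to clip_4.

Run:
```python
from h import *
carry(4,4)
```

```text
over t 132.5 tcp [520.2 150.  290. ] F [ 0.3  0.3 -2. ] w 25.6
front t 134.5 tcp [520.  150.2 176. ] F [-0.1  0.  -2. ] w 25.6
rail [-60.3 -90.  194.7]
{'top': array([319.52701655, 321.13891583]), 'shoulder': array([319.87228806, 252.28815494]), 'foot': array([320.11444341, 204.46667667]), 'foot_y+5': array([320.11482656, 210.48582812]), 'foot_x+5': array([326.6057742, 204.4691506])}
```

View pics/front4c.png

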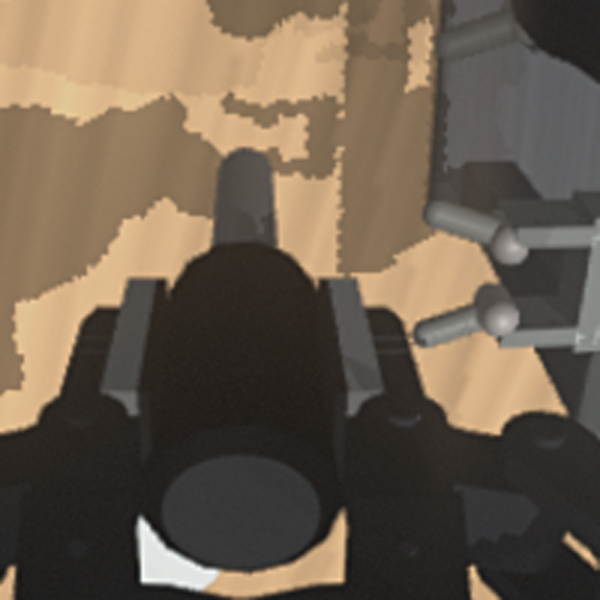

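Run:
```python
from h import *
np.set_printoptions(precision=1,suppress=True)
r,ok=insert(-89.0,195.5)
np.save('f0.npy',r.f0)
if ok:
    setrail(r,x=0,z=195); wait(.3); setrail(r,x=0,z=194.8); wait(.2); print(np.array(railx()),np.array(r.f(4)))
```

```text
f0 [ 0.1  0.1 -1.2]
[-32.1 -89.  195.7] [0.2 0.  0.3]
[-21.4 -89.1 195.5] [ 0.4  0.3 -0.3]
[-20.  -89.  195.5] [ 0.4 -0.2 -0.5]
[-18.4 -89.  195.5] [ 0.2 -0.  -0.4]
[-17.6 -89.1 195.5] [-0.3 -0.4  0.1]
[-16.7 -89.1 195.5] [-0.3 -0.1 -0.3]
[-16.1 -89.3 195.3] [-1.4 -0.7  0. ]
[-15.8 -89.5 195.3] [-4.1 -0.3  0.1]
[-15.6 -89.5 195.1] [-6.  -0.7  1. ]
[-15.4 -89.4 194.6] [-7.2 -0.   0.8]
[-15.2 -89.4 194.1] [-7.8 -0.5  1. ]
[-15.1 -89.4 193.7] [-8.7 -0.6  0.3]
[-14.9 -89.5 193.6] [-10.9  -0.7   1.5]
[-14.7 -89.3 192.9] [-11.1  -0.8  -0.1]
[-14.5 -89.3 192.9] [-13.4  -0.7   2.3]
[-13.5 -89.2 192.5] [-11.9   0.2   0.6]
[-12.5 -89.1 192.3] [-11.3  -0.2  -0.4]
[-12.2 -89.1 192.2] [-12.6  -0.6  -0.4]
[ -9.6 -89.5 192.6] [-8.5 -0.2 -0.8]
[ -2.3 -89.8 196.7] [ 1.2  0.8 -0.6]
[ -2.5 -89.9 195.6] [ 0.2  1.3 -0.2]
[ -2.2 -90.  195. ] [ 0.7  0.5 -0.7]
[ -1.6 -90.1 195.4] [ 0.1 -0.4 -1.2]
[ -0.7 -90.2 195.5] [-0.  -0.3 -0.2]
IN
[  0.  -90.1 194.9] [-2.3 -0.4 -0.3]
```

Run:
```python
from h import *
np.set_printoptions(precision=1,suppress=True)
r=Rig(); r.f0=np.load('f0.npy'); print(r.f(5))
if tug(r,194.8): release(r)
p=np.array(get_obs()['tcp_pos']); goto([p[0]+10,p[1]-40,350],[180,0,RYAW]); wait(.2)
shot('wrist','z4');k=cam('wrist')
for c in(2,3,4): print(c,project(k,[[*rail2w(0,CL[c]),221]]))
goto([400,-200,350],[180,0,0]); wait(.2); st()
shot('scene','z4s'); shot('top','z4t')
a=cv2.imread('pics/z4s.png')[90:220,320:450]; b=cv2.imread('pics/z4.png')[0:250,230:430]; 
cv2.imwrite('pics/z4c.png',np.hstack([cv2.resize(b,(320,400),interpolation=2),cv2.resize(a,(400,400),interpolation=2)]))
```

```text
(np.float64(-3.0512914450806945), np.float64(-0.8274149382305567), np.float64(0.3598456518031877))
[ -0.1 -90.  194.9] [-0.9 -0.  -0.8]
[ -0.8 -90.  194.9] [-0.3 -0.3  0.1]
[ -1.6 -90.  194.7] [-0.1  0.2 -0. ]
[ -2.2 -89.9 194.8] [ 0.6  0.5 -0.3]
[ -2.7 -89.9 194.8] [ 0.8  1.2 -0.5]
[ -3.3 -89.9 194.8] [ 1.9  1.6 -0.3]
[ -3.9 -89.9 194.8] [3.1 2.5 0.1]
[ -4.4 -89.9 194.8] [ 3.5  2.6 -0.7]
[ -4.9 -89.9 194.8] [ 4.5  2.9 -0. ]
[ -5.3 -89.8 194.8] [ 4.3  2.8 -0.6]
[ -5.7 -89.8 194.9] [ 5.4  3.7 -0.5]
[ -5.9 -89.8 194.9] [ 5.6  3.2 -1.2]
[ -6.3 -89.8 194.9] [ 5.6  2.8 -0.6]
[ -6.4 -89.8 194.9] [ 6.4  3.1 -0.6]
[ -6.8 -89.8 194.9] [ 6.5  3.6 -0.8]
[ -6.9 -89.8 194.9] [ 7.1  3.4 -1.3]
[ -7.1 -89.8 194.9] [ 6.6  3.8 -1.1]
[ -7.2 -89.8 194.9] [ 6.9  3.8 -0.8]
[ -7.4 -89.8 194.9] [ 7.5  3.6 -0.6]
hold min/max 7.0 8.1 [ -7.6 -89.8 194.9]
back [ -1.1 -90.5 193.7] [-0.   0.4 -0.3]
open t 158.2 tcp [577.4 165.2 175.2] F [ 0.3  0.5 -0. ] w 45.9
retreat t 159.2 tcp [576.9 165.1 234.2] F [-0.2  0.5  0.2] w 45.9
2 [[324.2   6.8]]
3 [[324.2  73.7]]
4 [[324.  142.3]]
 t 161.7 tcp [ 400.6 -199.4  350. ] F [-0.8 -0.4  1.3] w 46.0
```

View pics/z4c.png

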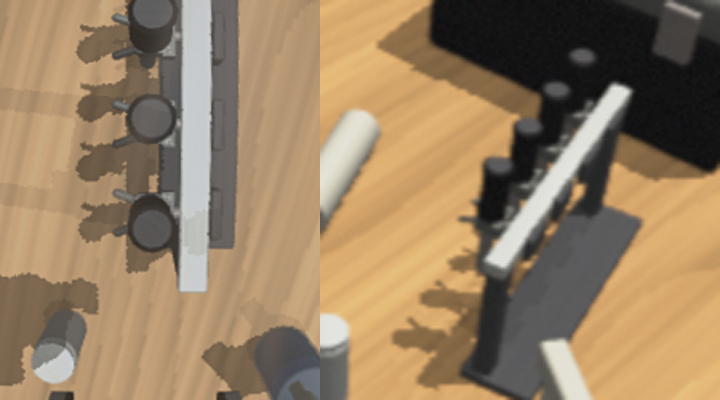

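View pics/z4t.png

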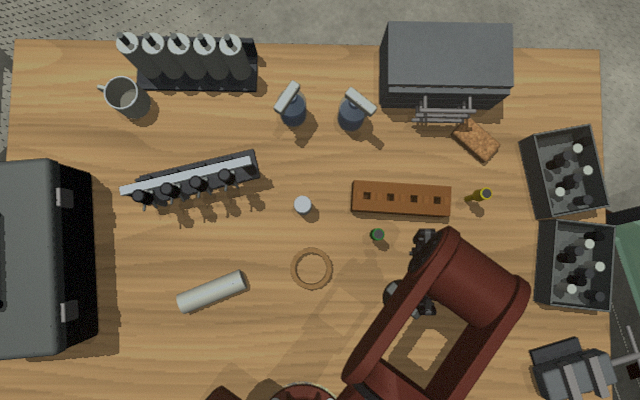

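Run:
```python
from h import *
k=cam('scene')
for c in (1,2,3,4): print(c,[(project(k,[*rail2w(0,CL[c]),z])[0]-[320,90])*400/130 for z in (221,165)])
kt=cam('top'); print([project(kt,[*rail2w(0,CL[c]),221])[0] for c in (1,2,3,4)])
a=cv2.imread('pics/z4s.png')[100:170,360:420]; cv2.imwrite('pics/z4d.png',cv2.resize(a,None,fx=8,fy=8,interpolation=2))
a=cv2.imread('pics/z4t.png')[150:220,115:265]; cv2.imwrite('pics/z4e.png',cv2.resize(a,None,fx=5,fy=5,interpolation=2))
```

```text
1 [array([262.97137021,  54.33637946]), array([253.6218434 , 102.81161649])]
2 [array([236.96146559,  88.14001339]), array([228.30261426, 136.79142081])]
3 [array([209.30379306, 124.0851601 ]), array([201.44082737, 172.84142284])]
4 [array([179.8366475, 162.3819788]), array([172.89108459, 211.15675493])]
[array([137.32085319, 195.08922437]), array([166.25388657, 188.07510672]), array([195.07418866, 181.08831806]), array([223.78241703, 174.12869898])]
```

View pics/z4d.png

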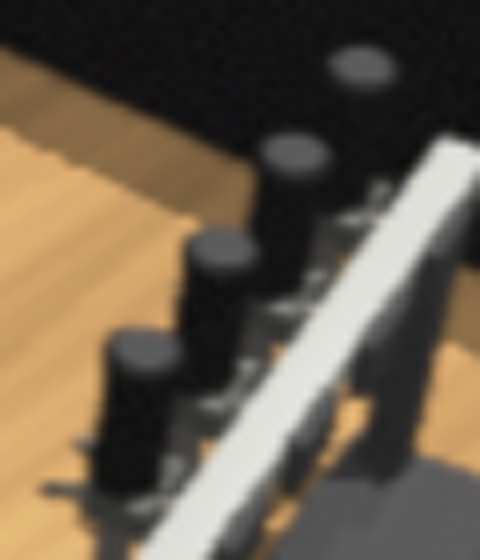

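View pics/z4e.png

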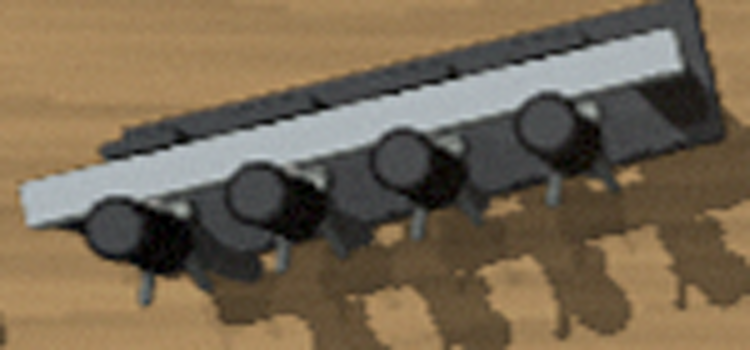

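All four handles hang in line. In both the scene and top views their tops are within about 1 px of where a seated tool should be. The bystanders and look-alikes are where they were at the start, and the arm is clear, so I'm handing in.

Run:
```python
from h import *
st(); print(sign_off())
```

```text
t 161.8 tcp [ 400.4 -199.5  349.9] F [0.7 1.3 0.2] w 45.9
the job is handed in; nothing more can be done
None
```

All four black-handled tools now hang in clips 1 to 4, moved one at a time from longest to shortest. The job was handed in at 161.8 s of the 210 s allowed; no verdict is reported.

- **Tug tests:** each tool snapped into its clip and was then pulled straight back for about 0.9 s. The force stayed between 6.7 and 8.1 N and every tool held. The gripper drew back roughly 7 mm each time, of which about 5 mm was the clip itself by its spring rate.
- **Tool_1:** it swung about 17° in the grip on the way to the rail, from either a fast move or a momentary slack grip. I tilted the gripper to bring it upright and re-centred it by the side force before the push. I carried the other three more slowly and with a firmer grip, and they stayed straight.
- **Insertion force:** the clips took about 13 to 18 N to snap, more than the stated 10 N. Tool_4 also showed a side force of up to 3.8 N during its tug.
- **Last checks:** in the scene and top views, all four tool tops are within about 1 px (roughly 3 mm) of the seated, upright position. The wrist view put the tops of tools 3 and 4 about 0 and 3 px off, so tool_4 may lean up to about 3°, within the 7° limit. I judged that the handles rest on the clips from these views only, not by direct measurement.
- **Everything else:** the stand, bystanders and green and yellow look-alikes look unmoved, and the arm is clear of everything.

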